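Make up the demonstration paint box

ROBOT

A 6-joint arm with a two-finger parallel gripper is mounted at the origin on the work surface. World frame = base frame: x ahead of the robot, y to its left, z up, the work surface at z = 0. Lengths are in m, angles in rad, forces in N, time in s.
With the tool pointing down it reaches from about 0.3 to 0.875 m from the base axis. Payload 6.4 kg.
Tool frame: the origin (TCP) lies midway between the tips of the shut fingers; the grasp point (between the pads) lies 19 mm behind it; z points along the fingers, y is the line along which they close (so a half turn about z gives the same grasp; the last joint's range is limited). The gripper opens to 88 mm and grips with 3 to 60 N. Pads are 18 mm wide; open, the fingers measure 123 mm over their backs; the gripper's body (75 mm by 187 mm) begins 45 mm behind the grasp point.
Start: joints at [0.954, 0.181, 1.607, -0, 1.354, -0.206], TCP at [0.23, 0.527, 0.239] pointing down, gripper open.
Joint ranges: [-2.99, 2.99], [-0.89, 2.07], [0.3, 2.58], [-1.14, 4.28], [0, 2.63], [-3.12, 3.12]. Speed limits (rad/s): [2.57, 2.57, 3.01, 3.14, 3.14, 3.14].

INTERFACE

Orientations are given as a unit quaternion [x, y, z, w].
In Python, from bench import ctrl gives the robot as it stands.
- The arm moves only by the tool apply_moves, never from a script. Its argument "moves" is a list of rows, each an object of numbers: "tx", "ty", "tz": the shift along the tool's x, y, z as a fraction of full scale; "rx", "ry", "rz": the turn, a rotation vector about the tool's x, y, z as a fraction of full scale. In form: [{"tx": .., "ty": .., "tz": .., "rx": .., "ry": .., "rz": ..}, ...]. A call has 1 to 5 rows; each row is the pose to reach, as a shift and turn from the pose commanded when the call began, along the tool's axes at that moment, turning the shorter way round; what a row does not reach only later rows make up. Full scale, the value 1, is 800 mm for a shift and pi rad for a turn. A row lasts 1/12 s, in which the tool goes at most 41.7 mm and 7.16 degrees, less where a joint would pass 70% of its speed; a pose out of reach is approached as far as the arm can. A call with a number of a shift or a turn outside -1 to 1 is refused whole. A call with a gripper value outside its range is refused whole. "gripper" is the finger opening in mm, from 0 to 88.1, set as the call begins (left out, the last holds). The fingers move at their own pace and stop on an object; "grip_force" is the grip in N (left out, the last holds). Time passes only in rows, so rows that repeat a pose let the fingers close. It gives the time, the measured TCP pose, the force, the opening and the grip force at its end, in the units of the state.
- ctrl.get_obs(): the state, without advancing time (a new reading comes with each control period).
- ctrl.snapshot(name): name is "scene" or "top" or "wrist"; returns a dict with "frame" (480x640x3 uint8, blue, green, red), "fovy" (degrees; the focal length in pixels is half the picture's height over the tangent of half this angle, whatever the lens; pixels are square), "cx", "cy" (the principal point, pixels), "xyz" and "attitude" of the camera in the world. Camera axes: x right, y up, looking along -z (the intrinsics and any distortion apply to the point x, -y, -z); pixel columns grow to the right and rows downward; lengths in m; the calibration is good to about 2 mm. The wrist camera is an equidistant fisheye: a pixel r from the principal point sees the ray r / f radians off the axis. A picture is of the moment at which its call begins. There is no depth.
- ctrl.sign_off(): hands the job in; it is judged then, once.
Trained networks look in the newest picture that a camera, given by its name, has taken for a name from the list of things; names that differ only in an ending like _2 or _b are one class to them, and where a whole thing is asked for, a point or a joint stands for the part that bears it (a point fixed in the world has none). Each returns a list of dicts, best first, with "confidence" (0 to 1); they miss things now and then, are a little off and sometimes report something else, mostly with a low value. They report only what shows in the picture. A call takes as long as a camera call. They do not tell look-alikes from the thing itself.
- ctrl.find_in(camera, thing): "centre" ([x, y, z] in m, in the coordinates of the camera as it stood for that picture, good to about 4 mm: the middle of the surface that is visible of it).
- ctrl.place_of(camera, thing): "centre" ([x, y, z] in m, in the coordinates of the camera as it stood for that picture, good to about 4 mm: a listed point, or the origin of a listed thing).
The state is a dict: "time_s": time; "joint_positions": joint angles; "joint_velocities": joint speeds; "joint_torque": joint torques, N m; "position": TCP position; "tool_rot": TCP orientation; "ft_force": force on the tool from outside, world axes, zero at the start; "ft_torque": the same for the moment, N m; "finger_gap": finger opening in m; "grip_force": force on a finger pad.
Only numpy, scipy, OpenCV 4.12 (cv2) and the standard library are available. Lean on these libraries where they do the work, as an engineer would, in place of code of your own. Each camera call takes 0.05 s, during which the arm holds its last target. There are 200 camera calls.

TASK

Make up the sketch box for display on the shop counter: lift its lid right back until it rests on its stop, and stand every paint jar that is out on the counter upright on the floor inside the box. Then lay the palette board over them inside the box and press it down past the two spring clips until it sits level, fully down on its ledges. Leave the lid open, and leave the other things on the counter where they are.

Things in the scene. Friction and masses are not known exactly. Their poses are not given: they have to be found in the camera images.
- box: Wooden sketch box, fixed. Outside 184 (its x) x 264 (its y), rim 112 above the counter; walls 10, inside 164 x 244, floor 8 thick. Origin: centre of its underside, on the counter; +x points to the hinge side, away from the robot, z up. Ledges 17 wide and 12 thick run inside along the front and back (-x, +x) walls, tops 74 above the counter.
- seat (a point): Middle of the box at the level of the ledge tops, 74 above the counter: where the underside centre of the seated palette belongs. Axes as the box.
- clip_l (a point): Lower edge of the spring clip in the middle of the +y end wall: a steel leaf 50 wide (along box x) leaning from 110 above the counter inward and down; this edge is 89 above the counter and 9 proud of the wall. The palette set between the two clips rests on them some 20 to 25 too high; some 7 to 15 N downward pushes it past, and they spring back over it: it cannot be pulled out again.
- clip_r (a point): The same clip on the -y end wall.
- lid (a joint): Lid of the box, 184 x 264 x 12, about 0.5 kg, hinged along the far rim (+x side of the box). 0 = closed (at the start), 1.70 rad = fully open, leaning back past upright on its stop. Damped hinge, no spring: let go below about 1.57 it falls shut in a few seconds, beyond that it settles onto its stop.
- lid_bar (a point): Middle of the lid's round brass pull bar: 12 dia, along the box's y, 100 free between its two brackets; its axis lies 46 in front of the lid's front edge, 230 from the hinge axis, 119 above the counter when closed and about 340 when open. It can be pinched from above and turns between the fingers as the lid swings.
- lid_hinge (a point): Middle of the lid's hinge axis, which runs along the box's y: on the far rim, 112 above the counter, 92 behind the box's centre.
- palette: Flat white palette board 152 (its x) x 234 (its y) x 10 thick, 0.3 kg, on the counter. Origin: centre of its underside, z up. Across its middle stands a dark grip bar 110 long (along its x) x 16 wide x 26 tall: 36 high in all. It fits inside the box with 6 to spare at front and back and 5 at each end, long side along the box's long side, either way round.
- jar1: Paint jar, red squat body 54 dia x 36 tall with a paper label band, and white cap 32 dia x 26 tall on top; 62 tall, about 0.15 kg. Origin: centre of its underside, z up along the jar. Absent in some starts (None from the start).
- jar2: Paint jar, yellow squat body 54 dia x 36 tall with a paper label band, and white cap 32 dia x 26 tall on top; 62 tall, about 0.15 kg. Origin: centre of its underside, z up along the jar. Absent in some starts (None from the start).
- jar3: Paint jar, blue squat body 54 dia x 36 tall with a paper label band, and white cap 32 dia x 26 tall on top; 62 tall, about 0.15 kg. Origin: centre of its underside, z up along the jar. Absent in some starts (None from the start).
- jar4: Paint jar, green squat body 54 dia x 36 tall with a paper label band, and white cap 32 dia x 26 tall on top; 62 tall, about 0.15 kg. Origin: centre of its underside, z up along the jar. Absent in some starts (None from the start).
- jar5: Paint jar, orange squat body 54 dia x 36 tall with a paper label band, and white cap 32 dia x 26 tall on top; 62 tall, about 0.15 kg. Origin: centre of its underside, z up along the jar. Absent in some starts (None from the start).
- ink: Bystander, not part of the job: amber ink bottle with black cap, 44 dia x 85 tall, near the jars. Origin: underside, about its middle.
- tape: Bystander, not part of the job: roll of yellow tape lying flat, 100 dia x 24. Origin: underside, about its middle.
- knife: Bystander, not part of the job: palette knife, 200 long, lying flat. Origin: underside, about its middle.
- eraser: Bystander, not part of the job: white eraser 60 x 35 x 18. Origin: underside, about its middle.
- brushpot: Bystander, not part of the job: blue ceramic pot of brushes, 80 dia, about 200 tall. Origin: underside, about its middle.
- inktube: Bystander, not part of the job: white-and-red paint tube, 130 x 34 x 24, lying. Origin: underside, about its middle.
There are look-alikes about, which are no part of the job. What is shaped like the jar2 but purple is not meant.

How it is judged:
By the outcome, as a careful person would: the job done as asked, in the order asked, and still so for the second after the job is handed in, with the robot touching nothing.
Of jar1, jar2, jar3, jar4, jar5 only 3 to 5 are there at a start; the rules pass over those that are not, and their reading is None.
At some moment in a run one of jar1, jar2, jar3, jar4, jar5, palette may be knocked a few centimetres aside while the robot is not near it.
It also fails if it takes over 210 s, if anything falls off the work surface, if the arm or the gripper's body presses on something with over 40 N, if the wrist force passes 120 N, or if a joint passes its speed limit or range.

## Working session

There is one attempt and no reset: what is moved stays moved. The work goes in short steps, Python scripts to look and compute and a tool call to move; the robot and the scene stay as the last step left them, time stands still between calls to the robot, and variables do not carry over. Pictures are saved under pics/ and viewed, at most 14 in all, crops included, and the job is handed in when it is done.

Besides the shell and the picture viewer there is one more tool, called after "Emit:" as name(argument=value, ...), one argument or row to a line, values as JSON. apply_moves: Moves the arm, as the interface text tells. Shift numbers are shares of 800 mm and turn numbers shares of pi rad, none past 1 either way. Its arguments: {"type":"object","properties":{"moves":{"type":"array","items":{"type":"object","properties":{"tx":{"type":"number"},"ty":{"type":"number"},"tz":{"type":"number"},"rx":{"type":"number"},"ry":{"type":"number"},"rz":{"type":"number"}}}},"gripper":{"type":"number"},"grip_force":{"type":"number"}},"required":["moves"]}

```bash
mkdir -p pics; ls; cat > h.py <<'E'
from bench import ctrl
import numpy as np, cv2
from scipy.spatial.transform import Rotation as R
THINGS=["box","seat","clip_l","clip_r","lid_bar","lid_hinge","palette","jar1","jar2","jar3","jar4","jar5","ink","tape","knife","eraser","brushpot","inktube"]
def w(s,c): return R.from_quat(s["attitude"]).apply(c)+np.array(s["xyz"]) if np.size(s["attitude"])==4 else np.array(s["attitude"]).reshape(3,3)@np.array(c)+np.array(s["xyz"])
def pix(s,p):
    q=R.from_quat(s["attitude"]).inv().apply(np.array(p)-np.array(s["xyz"]))
    f=240/np.tan(np.radians(s["fovy"])/2)
    return [float(s["cx"]+f*q[0]/-q[2]),float(s["cy"]-f*q[1]/-q[2])]
def snap(n,fn=None):
    s=ctrl.snapshot(n)
    if fn: cv2.imwrite("pics/"+fn,s["frame"])
    return s
E
python3 - <<'E'
from h import *
for c in ["scene","top"]:
    s=snap(c,c+"0.png"); print(c,s["fovy"],s["cx"],s["cy"],np.round(s["xyz"],3),np.round(s["attitude"],3))
    for t in THINGS:
        print(t,[(round(d["confidence"],2),np.round(w(s,d["centre"]),3).tolist(),np.round(pix(s,w(s,d["centre"]))).tolist()) for d in ctrl.place_of(c,t)[:4]])
o=ctrl.get_obs();print(o["time_s"],o["position"],o["tool_rot"])
E
```

```text
pics
scene 55.274745099711545 317.38659475279366 242.949671138934 [ 1.083 -0.559  0.776] [0.382 0.176 0.381 0.823]
box [(0.57, [0.579, -0.003, 0.003], [359.0, 290.0])]
seat []
clip_l [(0.91, [0.574, -0.115, 0.091], [321.0, 284.0]), (0.39, [0.389, 0.128, -0.005], [344.0, 231.0])]
clip_r [(0.91, [0.574, -0.115, 0.091], [321.0, 284.0]), (0.39, [0.389, 0.128, -0.005], [344.0, 231.0])]
lid_bar [(0.58, [0.442, 0.001, 0.123], [322.0, 221.0])]
lid_hinge [(0.59, [0.669, -0.003, 0.111], [392.0, 278.0])]
palette []
jar1 [(0.92, [0.194, 0.291, 0.001], [340.0, 179.0]), (0.8, [0.603, 0.3, -0.002], [448.0, 243.0]), (0.77, [0.409, 0.294, 0.005], [392.0, 208.0]), (0.7, [0.411, 0.393, -0.002], [415.0, 198.0])]
jar2 [(0.92, [0.194, 0.291, 0.001], [340.0, 179.0]), (0.8, [0.603, 0.3, -0.002], [448.0, 243.0]), (0.77, [0.409, 0.294, 0.005], [392.0, 208.0]), (0.7, [0.411, 0.393, -0.002], [415.0, 198.0])]
jar3 [(0.92, [0.194, 0.291, 0.001], [340.0, 179.0]), (0.8, [0.603, 0.3, -0.002], [448.0, 243.0]), (0.77, [0.409, 0.294, 0.005], [392.0, 208.0]), (0.7, [0.411, 0.393, -0.002], [415.0, 198.0])]
jar4 [(0.92, [
[... 2105 characters left out ...]
 [0.411, 0.295, 0.001], [195.0, 263.0])]
ink [(0.77, [0.574, 0.46, -0.001], [134.0, 200.0])]
tape [(0.81, [0.388, -0.114, -0.002], [353.0, 274.0]), (0.63, [0.601, -0.529, 0.003], [514.0, 193.0]), (0.46, [0.44, 0.003, 0.118], [307.0, 251.0])]
knife [(0.79, [0.387, 0.123, 0.004], [261.0, 273.0]), (0.6, [0.505, 0.3, 0.0], [195.0, 227.0]), (0.52, [0.575, 0.46, 0.0], [134.0, 199.0])]
eraser [(0.52, [0.748, -0.278, 0.003], [417.0, 137.0])]
brushpot [(0.94, [0.6, -0.531, 0.005], [515.0, 194.0]), (0.57, [0.582, 0.0, 0.002], [310.0, 199.0])]
inktube [(0.87, [0.685, 0.403, -0.002], [157.0, 158.0])]
1.9 [0.22960422 0.5271566  0.23871375] [ 2.03956955e-01  9.78979857e-01 -2.07861363e-05 -1.61097781e-05]
```

View pics/scene0.png

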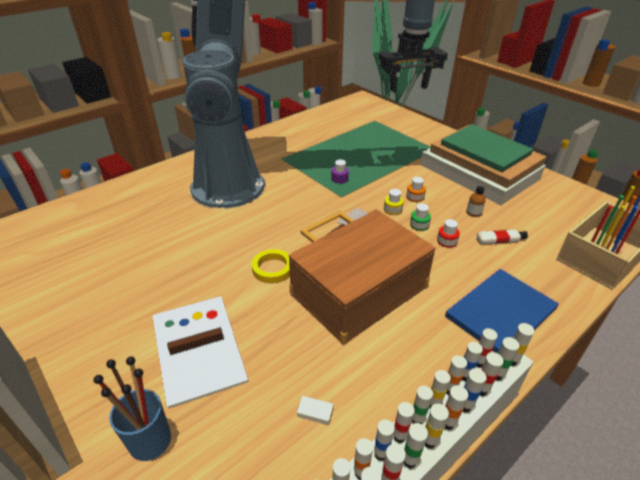

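View pics/top0.png

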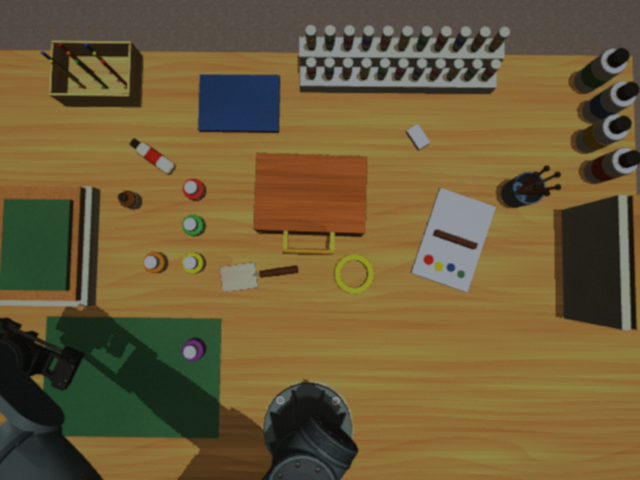

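Scene shows red jar (448,233), green (421,217), yellow (394,202), orange (416,189), and the purple look-alike at (340,172). In the top view the same jars sit at (194,189), (193,225), (193,263), (154,262) and (194,349). There is no blue jar. The palette is at (453,239) in the top view and the bar at (308,251). The job jars are red, green, yellow and orange; the purple one on the green mat is not meant. Next I confirm this in a crop and measure the yaws.

```bash
cat >> h.py <<'E'
def ray(s,u,v,z):
    f=240/np.tan(np.radians(s["fovy"])/2)
    d=R.from_quat(s["attitude"]).apply([(u-s["cx"])/f,-(v-s["cy"])/f,-1]); p=np.array(s["xyz"])
    return p+d*(z-p[2])/d[2]
def rect(s,mask,z):
    cs=max(cv2.findContours(mask,cv2.RETR_EXTERNAL,cv2.CHAIN_APPROX_NONE)[0],key=cv2.contourArea)
    P=np.array([ray(s,u,v,z)[:2] for u,v in cs[:,0]],np.float32)
    (c,wh,a)=cv2.minAreaRect(P)
    if wh[0]>wh[1]: a+=90   # a: direction of short side
    return np.round(c,4),np.round(wh,4),round((a+45)%180-45,2)
E
python3 - <<'E'
from h import *
s=snap("top"); f=s["frame"]; hsv=cv2.cvtColor(f,cv2.COLOR_BGR2HSV)
print("lidpix",hsv[195,310],hsv[195,380],"pal",hsv[220,450],"bar",hsv[250,300])
m=np.zeros(f.shape[:2],np.uint8); m[150:238,245:375]=((hsv[150:238,245:375,2]<np.int32(hsv[195,310,2]/2+hsv[195,380,2]/2))).astype(np.uint8)*255
m=cv2.morphologyEx(m,cv2.MORPH_OPEN,np.ones((9,9))); print("box",rect(s,m,.124))
m=np.zeros(f.shape[:2],np.uint8); m[180:300,400:505]=(hsv[180:300,400:505,1]<70).astype(np.uint8)*255
m=cv2.morphologyEx(m,cv2.MORPH_CLOSE,np.ones((15,15)));cv2.imwrite("pics/m.png",m); print("pal",rect(s,m,.01))
cv2.imwrite("pics/crop1.png",cv2.resize(f[165:370,110:240],None,fx=2.9,fy=2.9,interpolation=cv2.INTER_CUBIC))
E
```

```text
lidpix [ 12 195 128] [ 18 159 144] pal [105  19 157] bar [ 25 180 143]
box (array([ 0.5989, -0.0029]), array([0.2677, 0.0739]), -3.1)
pal (array([ 0.4814, -0.3699]), array([0.1532, 0.24  ]), 71.22)
```

View pics/crop1.png

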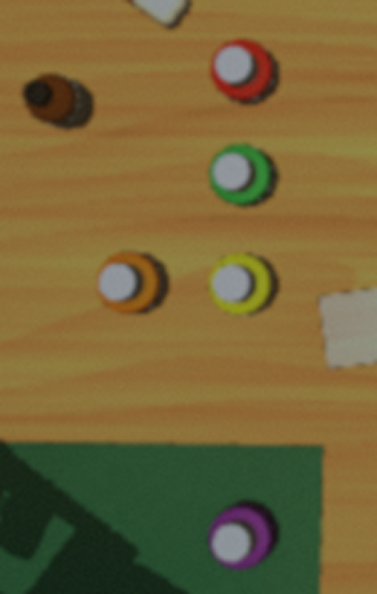

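The crop confirms red (243,70), green (243,175), yellow (243,284) and orange (130,284) as the job jars. Purple (243,537) is the look-alike and stays where it is. First move: go to the lid bar.

Emit:
apply_moves(
  moves=[
    {"tx":-0.506,"ty":-0.496,"tz":0.048,"rz":0.378},
    {"tx":-0.506,"ty":-0.496,"tz":0.048,"rz":0.378},
    {"tx":-0.506,"ty":-0.496,"tz":0.048,"rz":0.378},
    {"tx":-0.506,"ty":-0.496,"tz":0.048,"rz":0.378},
    {"tx":-0.506,"ty":-0.496,"tz":0.048,"rz":0.378},
  ],
  gripper=36,
  grip_force=20,
)

```text
$.moves[0]: bad value
```

```bash
cat >> h.py <<'E'
def go(x,y,z,yaw,tilt=0,o=None):
    "print move row to put TCP at xyz, tool down, tool y axis along yaw (deg) (mod 180, nearest)"
    o=o or ctrl.get_obs(); C=R.from_quat(o["tool_rot"]); best=None
    for k in (0,180):
        ya=np.radians(yaw+k); T=R.from_matrix(np.array([[-np.sin(ya),np.cos(ya),0],[np.cos(ya),np.sin(ya),0],[0,0,-1]]).T)
        rv=(C.inv()*T).as_rotvec()
        if best is None or np.linalg.norm(rv)<np.linalg.norm(best): best=rv
    t=C.inv().apply(np.array([x,y,z])-o["position"])
    print("MOVE t",np.round(t/.8,4),"r",np.round(best/np.pi,4),"| rows",round(max(np.linalg.norm(t)/.0417,np.linalg.norm(best)/.125),1))
def st():
    o=ctrl.get_obs(); C=R.from_quat(o["tool_rot"]).as_matrix()
    print("t",round(o["time_s"],2),"p",np.round(o["position"],4),"yawy",round(float(np.degrees(np.arctan2(C[1,1],C[0,1]))),2),"z",np.round(C[:,2],3),"f",np.round(o["ft_force"],1),"gap",round(o["finger_gap"],4),"grip",round(o["grip_force"],1),"j6",round(o["joint_positions"][5],2))
E
python3 -c "
from h import *
st(); go(.4425,.0015,.2,-1.5)"
```

```text
t 1.95 p [0.2296 0.5272 0.2387] yawy 66.46 z [-0.  0. -1.] f [0.8 0.2 0.8] gap 0.0881 grip 0.0 j6 -0.21
MOVE t [-0.5064 -0.4962  0.0484] r [-0.     -0.      0.3776] | rows 13.6
```

Emit:
apply_moves(
  moves=[
    {"tx":-0.506,"ty":-0.496,"tz":0.048,"rx":0,"ry":0,"rz":0.378},
    {"tx":-0.506,"ty":-0.496,"tz":0.048,"rx":0,"ry":0,"rz":0.378},
    {"tx":-0.506,"ty":-0.496,"tz":0.048,"rx":0,"ry":0,"rz":0.378},
    {"tx":-0.506,"ty":-0.496,"tz":0.048,"rx":0,"ry":0,"rz":0.378},
    {"tx":-0.506,"ty":-0.496,"tz":0.048,"rx":0,"ry":0,"rz":0.378},
  ],
  gripper=36,
  grip_force=20,
)

```text
time_s: 2.37
position: [0.3077, 0.3329, 0.2246]
tool_rot: [0.497, 0.868, 0.0, 0.0]
ft_force: [1.2, -0.1, 0.3]
finger_gap: 0.0569
grip_force: 0.0
```

```bash
python3 -c "
from h import *
st(); go(.4425,.0015,.2,-1.5)"
```

```text
t 2.37 p [0.3077 0.3329 0.2246] yawy 30.35 z [ 0.  0. -1.] f [ 1.2 -0.1  0.3] gap 0.0569 grip 0.0 j6 0.03
MOVE t [-0.4426 -0.064   0.0307] r [ 0.0002 -0.      0.177 ] | rows 8.6
```

Emit:
apply_moves(
  moves=[
    {"tx":-0.443,"ty":-0.064,"tz":0.031,"rx":0,"ry":0,"rz":0.177},
    {"tx":-0.443,"ty":-0.064,"tz":0.031,"rx":0,"ry":0,"rz":0.177},
    {"tx":-0.443,"ty":-0.064,"tz":0.031,"rx":0,"ry":0,"rz":0.177},
    {"tx":-0.443,"ty":-0.064,"tz":0.031,"rx":0,"ry":0,"rz":0.177},
    {"tx":-0.443,"ty":-0.064,"tz":0.031,"rx":0,"ry":0,"rz":0.177},
  ],
)

```text
time_s: 2.78
position: [0.3873, 0.1405, 0.2106]
tool_rot: [0.717, 0.697, 0.001, 0.0]
ft_force: [-0.3, 0.1, -0.2]
finger_gap: 0.036
grip_force: 0.0
```

```bash
python3 -c "
from h import *
st(); go(.4425,.0015,.17,-1.5)"
```

```text
t 2.78 p [0.3873 0.1405 0.2106] yawy -1.56 z [ 0.001  0.    -1.   ] f [-0.3  0.1 -0.2] gap 0.036 grip 0.0 j6 0.09
MOVE t [-0.1719  0.0736  0.0508] r [ 0.0004 -0.0001 -0.0003] | rows 3.7
```

Emit:
apply_moves(
  moves=[
    {"tx":-0.172,"ty":0.074,"tz":0.051,"rx":0,"ry":0,"rz":0},
    {"tx":-0.172,"ty":0.074,"tz":0.051,"rx":0,"ry":0,"rz":0},
    {"tx":-0.172,"ty":0.074,"tz":0.051,"rx":0,"ry":0,"rz":0},
    {"tx":-0.172,"ty":0.074,"tz":0.051,"rx":0,"ry":0,"rz":0},
    {"tx":-0.172,"ty":0.074,"tz":0.051,"rx":0,"ry":0,"rz":0},
  ],
)

```text
time_s: 3.2
position: [0.4442, -0.0008, 0.1684]
tool_rot: [0.716, 0.698, -0.001, 0.0]
ft_force: [1.3, 0.2, 0.5]
finger_gap: 0.0361
grip_force: 0.0
```

Emit:
apply_moves(
  moves=[
    {"tx":0,"ty":0,"tz":0.04,"rx":0,"ry":0,"rz":0},
    {"tx":0,"ty":0,"tz":0.087,"rx":0,"ry":0,"rz":0},
    {"tx":0,"ty":0,"tz":0.087,"rx":0,"ry":0,"rz":0},
  ],
)

```text
time_s: 3.45
position: [0.4384, 0.005, 0.0944]
tool_rot: [0.715, 0.699, -0.003, -0.005]
ft_force: [-1.5, 0.8, 0.2]
finger_gap: 0.0358
grip_force: 0.0
```

Emit:
apply_moves(
  moves=[
    {"tx":0,"ty":0,"tz":0,"rx":0,"ry":0,"rz":0},
    {"tx":0,"ty":0,"tz":0,"rx":0,"ry":0,"rz":0},
    {"tx":0,"ty":0,"tz":0,"rx":0,"ry":0,"rz":0},
    {"tx":0,"ty":0,"tz":0,"rx":0,"ry":0,"rz":0},
  ],
  gripper=0,
  grip_force=20,
)

```text
time_s: 3.78
position: [0.441, 0.0039, 0.1012]
tool_rot: [0.714, 0.7, -0.002, -0.002]
ft_force: [-22.4, -1.9, 13.6]
finger_gap: 0.0114
grip_force: 10.2
```

```bash
python3 -c "
from h import *
st()
o=ctrl.get_obs();p=o['position']
# arc: bar angle about hinge, hinge from bar closed
H=np.array([.6705,.112]); b0=np.array([p[0],.119]);v=H-b0;print('hinge dist',np.hypot(*v))
C=R.from_quat(o['tool_rot'])
r=.230; H=b0+np.array([np.sqrt(r*r-.007**2),-.007]); a0=np.arctan2(.007,-(b0-H)[0])
for th in np.linspace(.15,1.72,11):
    b=H+r*np.array([-np.cos(th+a0),np.sin(th+a0)]); d=np.array([b[0]-b0[0],0,b[1]-b0[1]])
    print(round(th,2),np.round(C.inv().apply(d)/.8,3))
"
```

```text
t 3.78 p [0.441  0.0039 0.1012] yawy -1.11 z [-0.005 -0.    -1.   ] f [-22.4  -1.9  13.6] gap 0.0114 grip 10.2 j6 -0.24
hinge dist 0.2295789173291377
0.15 [ 0.     0.004 -0.043]
0.31 [ 0.     0.016 -0.087]
0.46 [ 0.001  0.034 -0.128]
0.62 [ 0.001  0.058 -0.166]
0.78 [ 0.002  0.088 -0.2  ]
0.94 [ 0.002  0.123 -0.228]
1.09 [ 0.003  0.161 -0.251]
1.25 [ 0.004  0.203 -0.268]
1.41 [ 0.005  0.247 -0.277]
1.56 [ 0.006  0.292 -0.28 ]
1.72 [ 0.006  0.337 -0.276]
```

Emit:
apply_moves(
  moves=[
    {"tx":0,"ty":0.0,"tz":-0.034,"rx":0,"ry":0,"rz":0},
    {"tx":0,"ty":0.007,"tz":-0.067,"rx":0,"ry":0,"rz":0},
    {"tx":0,"ty":0.019,"tz":-0.101,"rx":0,"ry":0,"rz":0},
    {"tx":0,"ty":0.033,"tz":-0.133,"rx":0,"ry":0,"rz":0},
    {"tx":0,"ty":0.055,"tz":-0.166,"rx":0,"ry":0,"rz":0},
  ],
)

```text
time_s: 4.2
position: [0.4912, 0.0028, 0.2359]
tool_rot: [0.714, 0.7, 0.004, 0.005]
ft_force: [39.5, -1.1, -36.1]
finger_gap: 0.0104
grip_force: 22.8
```

```bash
python3 -c "
from h import *
st()
o=ctrl.get_obs();p=o['position']
C=R.from_quat(o['tool_rot']);r=.230
H=np.array([.6703,.112]); b0=np.array([p[0],p[2]+.019]); v=b0-H; print('r',np.hypot(*v),'ang',np.arctan2(v[1],-v[0])-.03)
for th in np.linspace(.6,1.7,12):
    b=H+r*np.array([-np.cos(th+.03),np.sin(th+.03)]); d=np.array([b[0]-b0[0],0,b[1]-b0[1]])
    print(round(th,2),np.round(C.inv().apply(d)/.8,3))
"
```

```text
t 4.2 p [0.4912 0.0028 0.2359] yawy -1.21 z [ 0.013 -0.001 -1.   ] f [ 39.5  -1.1 -36.1] gap 0.0104 grip 22.8 j6 -0.22
r 0.22912919316327054 ang 0.6435758207172579
0.6 [-0.    -0.009  0.009]
0.7 [ 0.     0.01  -0.013]
0.8 [ 0.001  0.03  -0.033]
0.9 [ 0.001  0.053 -0.051]
1.0 [ 0.002  0.077 -0.067]
1.1 [ 0.002  0.102 -0.08 ]
1.2 [ 0.003  0.129 -0.091]
1.3 [ 0.003  0.157 -0.099]
1.4 [ 0.004  0.185 -0.104]
1.5 [ 0.004  0.213 -0.106]
1.6 [ 0.005  0.242 -0.105]
1.7 [ 0.006  0.271 -0.102]
```

Emit:
apply_moves(
  moves=[
    {"tx":0,"ty":0.005,"tz":0.0,"rx":0,"ry":0,"rz":0},
    {"tx":0,"ty":0.005,"tz":0.0,"rx":0,"ry":0,"rz":0},
  ],
)

```text
time_s: 4.37
position: [0.493, 0.0027, 0.237]
tool_rot: [0.714, 0.7, 0.001, 0.002]
ft_force: [-5.3, 0.1, 2.6]
finger_gap: 0.0101
grip_force: 19.5
```

```bash
python3 -c "
from h import *
st()"
```

```text
t 4.37 p [0.493  0.0027 0.237 ] yawy -1.15 z [ 0.005 -0.001 -1.   ] f [-5.3  0.1  2.6] gap 0.0101 grip 19.5 j6 -0.22
```

Emit:
apply_moves(
  moves=[
    {"tx":0,"ty":0.017,"tz":-0.018,"rx":0,"ry":0,"rz":0},
    {"tx":0,"ty":0.038,"tz":-0.038,"rx":0,"ry":0,"rz":0},
    {"tx":0,"ty":0.062,"tz":-0.056,"rx":0,"ry":0,"rz":0},
    {"tx":0.001,"ty":0.087,"tz":-0.071,"rx":0,"ry":0,"rz":0},
    {"tx":0.001,"ty":0.105,"tz":-0.079,"rx":0,"ry":0,"rz":0},
  ],
)

```text
time_s: 4.78
position: [0.5762, 0.001, 0.2983]
tool_rot: [0.715, 0.7, 0.0, 0.002]
ft_force: [-3.1, -2.7, -0.6]
finger_gap: 0.0096
grip_force: 19.8
```

```bash
cat > arc.py <<'E'
from h import *
st()
o=ctrl.get_obs();p=o['position']
C=R.from_quat(o['tool_rot']);r=.230
H=np.array([.6703,.112]); b0=np.array([p[0],p[2]+.019]); v=b0-H; print('r',np.hypot(*v),'ang',np.arctan2(v[1],-v[0])-.03)
for th in np.arange(1.1,1.76,.1):
    b=H+r*np.array([-np.cos(th+.03),np.sin(th+.03)]); d=np.array([b[0]-b0[0],0,b[1]-b0[1]])
    print(round(th,2),np.round(C.inv().apply(d)/.8,3))
E
python3 arc.py
```

```text
t 4.78 p [0.5762 0.001  0.2983] yawy -1.21 z [ 0.002 -0.002 -1.   ] f [-3.1 -2.7 -0.6] gap 0.0096 grip 19.8 j6 -0.18
r 0.22587352034327432 ang 1.1110445301155212
1.1 [-0.    -0.005 -0.003]
1.2 [ 0.     0.022 -0.014]
1.3 [ 0.001  0.049 -0.022]
1.4 [ 0.002  0.077 -0.028]
1.5 [ 0.002  0.106 -0.03 ]
1.6 [ 0.003  0.135 -0.03 ]
1.7 [ 0.003  0.163 -0.027]
```

Emit:
apply_moves(
  moves=[
    {"tx":0,"ty":0.022,"tz":-0.014,"rx":0,"ry":0,"rz":0},
    {"tx":0.001,"ty":0.049,"tz":-0.022,"rx":0,"ry":0,"rz":0},
    {"tx":0.002,"ty":0.077,"tz":-0.028,"rx":0,"ry":0,"rz":0},
    {"tx":0.002,"ty":0.106,"tz":-0.03,"rx":0,"ry":0,"rz":0},
    {"tx":0.003,"ty":0.13,"tz":-0.03,"rx":0,"ry":0,"rz":0},
  ],
)

```text
time_s: 5.2
position: [0.679, -0.0003, 0.3193]
tool_rot: [0.715, 0.699, -0.002, 0.0]
ft_force: [-3.4, -10.4, -9.1]
finger_gap: 0.0094
grip_force: 20.5
```

```bash
python3 arc.py
```

```text
t 5.2 p [ 6.790e-01 -3.000e-04  3.193e-01] yawy -1.3 z [-0.003 -0.004 -1.   ] f [ -3.4 -10.4  -9.1] gap 0.0094 grip 20.5 j6 -0.15
r 0.22643031450046705 ang 1.5794082597225303
1.1 [-0.003 -0.133  0.023]
1.2 [-0.002 -0.107  0.012]
1.3 [-0.002 -0.079  0.004]
1.4 [-0.001 -0.051 -0.002]
1.5 [-0.001 -0.023 -0.004]
1.6 [ 0.     0.006 -0.004]
1.7 [ 0.001  0.035 -0.001]
```

Emit:
apply_moves(
  moves=[
    {"tx":0,"ty":0.014,"tz":-0.002,"rx":0,"ry":0,"rz":0},
    {"tx":0,"ty":0.028,"tz":-0.001,"rx":0,"ry":0,"rz":0},
    {"tx":0,"ty":0.032,"tz":0.0,"rx":0,"ry":0,"rz":0},
    {"tx":0,"ty":0.032,"tz":0.0,"rx":0,"ry":0,"rz":0},
  ],
)

```text
time_s: 5.53
position: [0.7036, -0.0006, 0.3173]
tool_rot: [0.715, 0.699, -0.003, -0.001]
ft_force: [-1.8, -6.8, -11.2]
finger_gap: 0.0099
grip_force: 20.6
```

Emit:
apply_moves(
  moves=[
    {"tx":0,"ty":0,"tz":0,"rx":0,"ry":0,"rz":0},
    {"tx":0,"ty":0,"tz":0,"rx":0,"ry":0,"rz":0},
    {"tx":0,"ty":0,"tz":0,"rx":0,"ry":0,"rz":0},
    {"tx":0,"ty":0,"tz":0,"rx":0,"ry":0,"rz":0},
  ],
  gripper=34,
)

```text
time_s: 5.87
position: [0.7051, 0.0018, 0.3217]
tool_rot: [0.714, 0.7, 0.001, 0.001]
ft_force: [-0.7, 0.3, -0.0]
finger_gap: 0.0332
grip_force: 0.0
```

Emit:
apply_moves(
  moves=[
    {"tx":0,"ty":0,"tz":-0.04,"rx":0,"ry":0,"rz":0},
    {"tx":0,"ty":0,"tz":-0.08,"rx":0,"ry":0,"rz":0},
    {"tx":0,"ty":-0.04,"tz":-0.1,"rx":0,"ry":0,"rz":0},
    {"tx":0,"ty":-0.09,"tz":-0.1,"rx":0,"ry":0,"rz":0},
  ],
)

```text
time_s: 6.2
position: [0.6348, 0.0026, 0.4045]
tool_rot: [0.714, 0.7, 0.002, 0.003]
ft_force: [-0.3, -0.7, 1.8]
finger_gap: 0.0339
grip_force: 0.0
```

```bash
python3 - <<'E'
from h import *
st()
for c in ["scene","top"]:
    s=snap(c,c+"1.png")
    for t in ["box","seat","clip_l","lid_bar","lid_hinge","jar1","palette"]:
        print(t,[(round(d["confidence"],2),np.round(w(s,d["centre"]),3).tolist()) for d in ctrl.place_of(c,t)[:5]])
go(.603,.300,.16,90); go(.506,.301,.16,90)
E
```

```text
t 6.2 p [0.6348 0.0026 0.4045] yawy -1.18 z [ 0.008 -0.001 -1.   ] f [-0.3 -0.7  1.8] gap 0.0339 grip 0.0 j6 -0.16
box [(0.63, [0.578, -0.006, 0.001])]
seat [(0.98, [0.581, -0.005, 0.074])]
clip_l [(0.79, [0.578, -0.114, 0.088]), (0.76, [0.58, 0.113, 0.092]), (0.48, [0.572, 0.461, 0.001])]
lid_bar [(0.95, [0.713, -0.01, 0.345]), (0.52, [0.57, 0.459, -0.0])]
lid_hinge [(0.69, [0.669, -0.002, 0.112])]
jar1 [(0.7, [0.603, 0.3, -0.001]), (0.55, [0.411, 0.395, 0.001]), (0.54, [0.409, 0.298, 0.005])]
palette [(0.57, [0.476, -0.368, 0.001]), (0.3, [0.682, 0.403, 0.001])]
box [(0.85, [0.58, -0.001, -0.001])]
seat [(0.56, [0.578, 0.002, 0.077])]
clip_l [(0.95, [0.581, 0.11, 0.093]), (0.7, [0.576, -0.116, 0.091])]
lid_bar []
lid_hinge []
jar1 [(0.9, [0.412, 0.392, 0.002]), (0.87, [0.412, 0.297, 0.001]), (0.78, [0.506, 0.301, 0.004]), (0.74, [0.599, 0.299, 0.001]), (0.25, [0.387, -0.112, 0.001])]
palette [(0.72, [0.48, -0.372, 0.003]), (0.37, [0.58, 0.0, 0.075]), (0.33, [0.579, 0.112, 0.097])]
MOVE t [ 0.3707 -0.0452  0.2996] r [-1.000e-04  1.000e-04  4.933e-01] | rows 12.4
MOVE t [ 0.3694 -0.1665  0.2996] r [-1.000e-04  1.000e-04  4.933e-01] | rows 12.4
```

View pics/scene1.png

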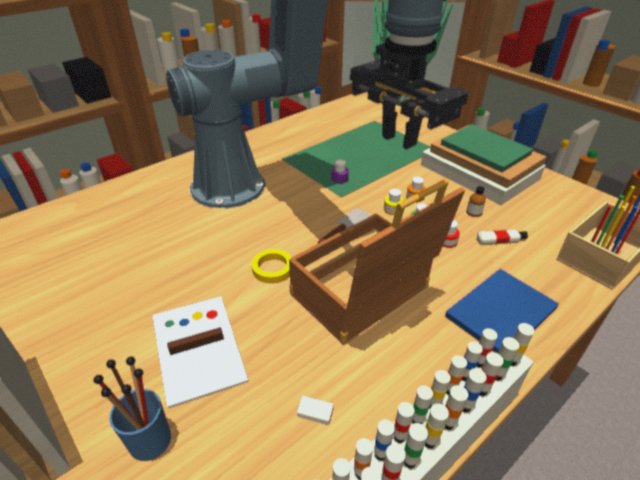

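The lid is open on its stop: it leans back with its top edge around (450,200) and the bar at (420,200). The jars and palette have not moved. Next is the red jar.

Emit:
apply_moves(
  moves=[
    {"tx":0.37,"ty":-0.045,"tz":0.04,"rx":0,"ry":0,"rz":0.493},
    {"tx":0.37,"ty":-0.045,"tz":0.04,"rx":0,"ry":0,"rz":0.493},
    {"tx":0.37,"ty":-0.045,"tz":0.04,"rx":0,"ry":0,"rz":0.493},
    {"tx":0.37,"ty":-0.045,"tz":0.04,"rx":0,"ry":0,"rz":0.493},
    {"tx":0.37,"ty":-0.045,"tz":0.04,"rx":0,"ry":0,"rz":0.493},
  ],
  gripper=56,
)

```text
time_s: 7.42
position: [0.6128, 0.2025, 0.3785]
tool_rot: [0.891, 0.454, 0.0, 0.0]
ft_force: [0.4, 0.0, -0.0]
finger_gap: 0.0561
grip_force: 0.0
```

```bash
python3 -c "
from h import *
st(); go(.600,.300,.16,90)"
```

```text
t 7.42 p [0.6128 0.2025 0.3785] yawy -35.98 z [ 0.  0. -1.] f [ 0.4  0.  -0. ] gap 0.0561 grip 0.0 j6 0.76
MOVE t [ 0.0892 -0.0846  0.2731] r [ 0.000e+00 -1.000e-04  3.001e-01] | rows 7.5
```

Emit:
apply_moves(
  moves=[
    {"tx":0.089,"ty":-0.085,"tz":0.12,"rx":0,"ry":0,"rz":0.3},
    {"tx":0.089,"ty":-0.085,"tz":0.273,"rx":0,"ry":0,"rz":0.3},
    {"tx":0.089,"ty":-0.085,"tz":0.273,"rx":0,"ry":0,"rz":0.3},
    {"tx":0.089,"ty":-0.085,"tz":0.273,"rx":0,"ry":0,"rz":0.3},
    {"tx":0.089,"ty":-0.085,"tz":0.273,"rx":0,"ry":0,"rz":0.3},
  ],
)

```text
time_s: 7.83
position: [0.6006, 0.2876, 0.1912]
tool_rot: [0.987, 0.159, 0.0, -0.0]
ft_force: [1.4, 0.3, -0.2]
finger_gap: 0.0564
grip_force: 0.0
```

```bash
cat > jars.py <<'E'
from h import *
import sys
st()
for c in sys.argv[1:]:
    s=snap(c)
    if c=="wrist": f=240/np.radians(s["fovy"]/2)
    print(c,[(round(d["confidence"],2),np.round(w(s,d["centre"]),3).tolist()) for d in ctrl.place_of(c,"jar1")[:7]])
E
python3 jars.py wrist top scene; python3 -c "
from h import *
go(.600,.300,.045,90)"
```

```text
t 7.83 p [0.6006 0.2876 0.1912] yawy -71.75 z [ 0.001  0.    -1.   ] f [ 1.4  0.3 -0.2] gap 0.0564 grip 0.0 j6 1.52
wrist [(0.91, [0.41, 0.29, 0.001]), (0.61, [0.504, 0.295, -0.001]), (0.59, [0.594, 0.297, -0.001]), (0.5, [0.407, 0.392, 0.0])]
top [(0.75, [0.41, 0.295, 0.002]), (0.7, [0.598, 0.302, 0.001]), (0.59, [0.509, 0.299, 0.005]), (0.54, [0.195, 0.288, -0.0]), (0.31, [0.748, -0.278, 0.0])]
scene [(0.78, [0.41, 0.293, 0.005]), (0.66, [0.409, 0.392, 0.002]), (0.63, [0.197, 0.29, -0.001]), (0.56, [0.6, 0.301, -0.002])]
MOVE t [ 0.0008 -0.0175  0.1891] r [-1.000e-04 -1.700e-03  1.039e-01] | rows 3.6
```

Emit:
apply_moves(
  moves=[
    {"tx":0.001,"ty":-0.018,"tz":0.06,"rx":0,"ry":0,"rz":0.104},
    {"tx":0.001,"ty":-0.018,"tz":0.06,"rx":0,"ry":0,"rz":0.104},
    {"tx":0.001,"ty":-0.018,"tz":0.06,"rx":0,"ry":0,"rz":0.104},
  ],
)

```text
time_s: 8.38
position: [0.5971, 0.3, 0.1447]
tool_rot: [1.0, -0.004, -0.0, 0.0]
ft_force: [0.2, -0.3, -0.7]
finger_gap: 0.0561
grip_force: 0.0
```

Emit:
apply_moves(
  moves=[
    {"tx":0,"ty":0,"tz":0.04,"rx":0,"ry":0,"rz":0},
    {"tx":0,"ty":0,"tz":0.08,"rx":0,"ry":0,"rz":0},
    {"tx":0,"ty":0,"tz":0.11,"rx":0,"ry":0,"rz":0},
    {"tx":0,"ty":0,"tz":0.129,"rx":0,"ry":0,"rz":0},
    {"tx":0,"ty":0,"tz":0.129,"rx":0,"ry":0,"rz":0},
  ],
)

```text
time_s: 8.8
position: [0.5968, 0.2994, 0.0402]
tool_rot: [1.0, -0.001, -0.001, 0.0]
ft_force: [-1.1, 0.3, 0.2]
finger_gap: 0.0562
grip_force: 0.0
```

Emit:
apply_moves(
  moves=[
    {"tx":0,"ty":0,"tz":0,"rx":0,"ry":0,"rz":0},
    {"tx":0,"ty":0,"tz":0,"rx":0,"ry":0,"rz":0},
    {"tx":0,"ty":0,"tz":0,"rx":0,"ry":0,"rz":0},
    {"tx":0,"ty":0,"tz":0,"rx":0,"ry":0,"rz":0},
    {"tx":0,"ty":0,"tz":0,"rx":0,"ry":0,"rz":0},
  ],
  gripper=0,
  grip_force=15,
)

```text
time_s: 9.22
position: [0.5987, 0.3007, 0.0438]
tool_rot: [1.0, -0.001, 0.002, -0.0]
ft_force: [-0.2, -2.1, 6.8]
finger_gap: 0.0318
grip_force: 15.0
```

```bash
python3 -c "
from h import *
st(); go(.610,.035,.19,89)"
```

```text
t 9.22 p [0.5987 0.3007 0.0438] yawy -90.13 z [ 0.004  0.001 -1.   ] f [-0.2 -2.1  6.8] gap 0.0318 grip 15.0 j6 1.86
MOVE t [ 0.0155  0.332  -0.1829] r [-0.0002 -0.0011  0.0048] | rows 7.3
```

Emit:
apply_moves(
  moves=[
    {"tx":0,"ty":0,"tz":-0.04,"rx":0,"ry":0,"rz":0},
    {"tx":0,"ty":0,"tz":-0.09,"rx":0,"ry":0,"rz":0},
    {"tx":0,"ty":0,"tz":-0.14,"rx":0,"ry":0,"rz":0},
    {"tx":0,"ty":0,"tz":-0.18,"rx":0,"ry":0,"rz":0},
    {"tx":0.003,"ty":0.03,"tz":-0.195,"rx":0,"ry":0,"rz":0.005},
  ],
)

```text
time_s: 9.63
position: [0.6013, 0.2806, 0.2046]
tool_rot: [1.0, -0.007, 0.005, -0.002]
ft_force: [2.0, 0.3, -0.8]
finger_gap: 0.0316
grip_force: 15.0
```

Emit:
apply_moves(
  moves=[
    {"tx":0.003,"ty":0.05,"tz":0,"rx":0,"ry":0,"rz":0},
    {"tx":0.005,"ty":0.1,"tz":0,"rx":0,"ry":0,"rz":0},
    {"tx":0.008,"ty":0.15,"tz":0,"rx":0,"ry":0,"rz":0},
    {"tx":0.01,"ty":0.2,"tz":0,"rx":0,"ry":0,"rz":0},
    {"tx":0.012,"ty":0.25,"tz":0,"rx":0,"ry":0,"rz":0},
  ],
)

```text
time_s: 10.05
position: [0.605, 0.0749, 0.1978]
tool_rot: [1.0, -0.009, 0.0, -0.0]
ft_force: [0.4, -0.6, -1.8]
finger_gap: 0.0316
grip_force: 15.0
```

```bash
python3 -c "
from h import *
st(); go(.611,.037,.2,89)"
```

```text
t 10.05 p [0.605  0.0749 0.1978] yawy -91.0 z [ 0.  0. -1.] f [ 0.4 -0.6 -1.8] gap 0.0316 grip 15.0 j6 1.52
MOVE t [ 0.0084  0.0472 -0.0027] r [-0.     -0.0001 -0.    ] | rows 0.9
```

Emit:
apply_moves(
  moves=[
    {"tx":0.008,"ty":0.047,"tz":0,"rx":0,"ry":0,"rz":0},
    {"tx":0.008,"ty":0.047,"tz":0,"rx":0,"ry":0,"rz":0},
    {"tx":0.008,"ty":0.047,"tz":0,"rx":0,"ry":0,"rz":0},
    {"tx":0.008,"ty":0.047,"tz":0,"rx":0,"ry":0,"rz":0},
  ],
)

```text
time_s: 10.38
position: [0.611, 0.039, 0.1975]
tool_rot: [1.0, -0.009, -0.0, -0.0]
ft_force: [-0.0, 1.5, -1.2]
finger_gap: 0.0317
grip_force: 15.0
```

Emit:
apply_moves(
  moves=[
    {"tx":0,"ty":0,"tz":0.04,"rx":0,"ry":0,"rz":0},
    {"tx":0,"ty":0,"tz":0.08,"rx":0,"ry":0,"rz":0},
    {"tx":0,"ty":0,"tz":0.115,"rx":0,"ry":0,"rz":0},
    {"tx":0,"ty":0,"tz":0.145,"rx":0,"ry":0,"rz":0},
    {"tx":0,"ty":0,"tz":0.165,"rx":0,"ry":0,"rz":0},
  ],
)

```text
time_s: 10.8
position: [0.6091, 0.0412, 0.0625]
tool_rot: [1.0, -0.008, -0.002, -0.0]
ft_force: [-0.3, -0.4, -1.7]
finger_gap: 0.0316
grip_force: 15.0
```

```bash
python3 -c "
from h import *
st(); go(.611,.037,.053,89)"
```

```text
t 10.8 p [0.6091 0.0412 0.0625] yawy -90.88 z [-0.004  0.001 -1.   ] f [-0.3 -0.4 -1.7] gap 0.0316 grip 15.0 j6 1.46
MOVE t [0.0025 0.0052 0.0119] r [-0.0003  0.0013  0.0007] | rows 0.3
```

Emit:
apply_moves(
  moves=[
    {"tx":0,"ty":0.002,"tz":0.006,"rx":0,"ry":0,"rz":0},
    {"tx":0,"ty":0.002,"tz":0.011,"rx":0,"ry":0,"rz":0},
    {"tx":0,"ty":0.002,"tz":0.015,"rx":0,"ry":0,"rz":0},
    {"tx":0,"ty":0.002,"tz":0.015,"rx":0,"ry":0,"rz":0},
  ],
)

```text
time_s: 11.13
position: [0.6117, 0.0376, 0.0542]
tool_rot: [1.0, -0.009, 0.001, 0.0]
ft_force: [-0.5, -0.3, -1.6]
finger_gap: 0.0312
grip_force: 15.0
```

```bash
python3 -c "
from h import *
st()"
```

```text
t 11.13 p [0.6117 0.0376 0.0542] yawy -91.0 z [ 0.001 -0.    -1.   ] f [-0.5 -0.3 -1.6] gap 0.0312 grip 15.0 j6 1.46
```

Emit:
apply_moves(
  moves=[
    {"tx":0,"ty":0,"tz":0.002,"rx":0,"ry":0,"rz":0},
    {"tx":0,"ty":0,"tz":0.003,"rx":0,"ry":0,"rz":0},
    {"tx":0,"ty":0,"tz":0.003,"rx":0,"ry":0,"rz":0},
  ],
)

```text
time_s: 11.38
position: [0.6116, 0.037, 0.0519]
tool_rot: [1.0, -0.009, 0.001, 0.0]
ft_force: [-0.2, 0.1, -0.6]
finger_gap: 0.0318
grip_force: 15.0
```

Emit:
apply_moves(
  moves=[
    {"tx":0,"ty":0,"tz":0,"rx":0,"ry":0,"rz":0},
    {"tx":0,"ty":0,"tz":0,"rx":0,"ry":0,"rz":0},
    {"tx":0,"ty":0,"tz":0,"rx":0,"ry":0,"rz":0},
  ],
  gripper=44,
)

```text
time_s: 11.63
position: [0.6115, 0.0369, 0.0516]
tool_rot: [1.0, -0.009, 0.0, 0.0]
ft_force: [-0.8, 0.5, -0.2]
finger_gap: 0.0441
grip_force: 0.0
```

Emit:
apply_moves(
  moves=[
    {"tx":0,"ty":0,"tz":-0.03,"rx":0,"ry":0,"rz":0},
    {"tx":0,"ty":0,"tz":-0.08,"rx":0,"ry":0,"rz":0},
    {"tx":0,"ty":0,"tz":-0.13,"rx":0,"ry":0,"rz":0},
    {"tx":0,"ty":-0.03,"tz":-0.17,"rx":0,"ry":0,"rz":0},
    {"tx":-0.02,"ty":-0.08,"tz":-0.18,"rx":0,"ry":0,"rz":0},
  ],
)

```text
time_s: 12.05
position: [0.6025, 0.0968, 0.2024]
tool_rot: [1.0, -0.012, 0.007, 0.001]
ft_force: [1.2, 0.1, 0.2]
finger_gap: 0.0444
grip_force: 0.0
```

```bash
python3 jars.py top scene; python3 -c "
from h import *
go(.506,.3,.15,90)"
```

```text
t 12.05 p [0.6025 0.0968 0.2024] yawy -91.33 z [ 0.013 -0.001 -1.   ] f [1.2 0.1 0.2] gap 0.0444 grip 0.0 j6 1.56
top [(0.94, [0.412, 0.392, 0.003]), (0.52, [0.412, 0.294, 0.005]), (0.45, [0.609, 0.037, 0.007]), (0.43, [0.508, 0.299, 0.003])]
scene [(0.66, [0.197, 0.289, 0.003]), (0.52, [0.414, 0.297, 0.005]), (0.49, [0.411, 0.393, 0.005])]
MOVE t [-0.1176 -0.2479  0.0563] r [ 0.0001 -0.0003 -0.0051] | rows 5.4
```

Emit:
apply_moves(
  moves=[
    {"tx":-0.02,"ty":-0.05,"tz":0,"rx":0,"ry":0,"rz":0},
    {"tx":-0.044,"ty":-0.099,"tz":0,"rx":0,"ry":0,"rz":0},
    {"tx":-0.066,"ty":-0.149,"tz":0,"rx":0,"ry":0,"rz":0},
    {"tx":-0.088,"ty":-0.195,"tz":0.02,"rx":0,"ry":0,"rz":0},
    {"tx":-0.109,"ty":-0.238,"tz":0.04,"rx":0,"ry":0,"rz":0},
  ],
  gripper=56,
)

```text
time_s: 12.67
position: [0.5163, 0.2859, 0.1652]
tool_rot: [1.0, -0.01, 0.001, -0.0]
ft_force: [0.2, 1.3, 0.9]
finger_gap: 0.056
grip_force: 0.0
```

Emit:
apply_moves(
  moves=[
    {"tx":-0.001,"ty":-0.01,"tz":0.01,"rx":0,"ry":0,"rz":0},
    {"tx":-0.001,"ty":-0.01,"tz":0.01,"rx":0,"ry":0,"rz":0},
    {"tx":-0.001,"ty":-0.01,"tz":0.01,"rx":0,"ry":0,"rz":0},
  ],
)

```text
time_s: 12.92
position: [0.5153, 0.2923, 0.1561]
tool_rot: [1.0, -0.009, -0.001, 0.001]
ft_force: [-0.7, -0.4, 0.6]
finger_gap: 0.0562
grip_force: 0.0
```

```bash
python3 jars.py wrist; python3 -c "
from h import *
go(.507,.3,.045,90)"
```

```text
t 12.92 p [0.5153 0.2923 0.1561] yawy -91.03 z [-0.002 -0.002 -1.   ] f [-0.7 -0.4  0.6] gap 0.0562 grip 0.0 j6 1.91
wrist [(0.78, [0.41, 0.29, -0.001]), (0.65, [0.507, 0.295, -0.001]), (0.59, [0.609, 0.033, 0.008]), (0.56, [0.409, 0.387, -0.003]), (0.54, [0.392, -0.116, 0.0])]
MOVE t [-0.0124 -0.0102  0.1407] r [ 0.0002 -0.0001 -0.0064] | rows 2.7
```

Emit:
apply_moves(
  moves=[
    {"tx":-0.01,"ty":-0.008,"tz":0.03,"rx":0,"ry":0,"rz":0},
    {"tx":-0.01,"ty":-0.008,"tz":0.07,"rx":0,"ry":0,"rz":0},
    {"tx":-0.01,"ty":-0.008,"tz":0.11,"rx":0,"ry":0,"rz":0},
    {"tx":-0.01,"ty":-0.008,"tz":0.138,"rx":0,"ry":0,"rz":0},
    {"tx":-0.01,"ty":-0.008,"tz":0.138,"rx":0,"ry":0,"rz":0},
  ],
)

```text
time_s: 13.43
position: [0.5054, 0.297, 0.0426]
tool_rot: [1.0, -0.01, -0.004, 0.001]
ft_force: [-1.5, -0.7, -0.0]
finger_gap: 0.0558
grip_force: 0.0
```

Emit:
apply_moves(
  moves=[
    {"tx":0,"ty":0,"tz":0,"rx":0,"ry":0,"rz":0},
    {"tx":0,"ty":0,"tz":0,"rx":0,"ry":0,"rz":0},
    {"tx":0,"ty":0,"tz":0,"rx":0,"ry":0,"rz":0},
    {"tx":0,"ty":0,"tz":0,"rx":0,"ry":0,"rz":0},
    {"tx":0,"ty":0,"tz":0,"rx":0,"ry":0,"rz":0},
  ],
  gripper=0,
)

```text
time_s: 13.85
position: [0.5093, 0.3, 0.0492]
tool_rot: [1.0, -0.009, 0.002, -0.0]
ft_force: [-0.0, -3.5, 6.4]
finger_gap: 0.0314
grip_force: 15.0
```

```bash
python3 -c "
from h import *
st(); go(.610,-.043,.195,89)"
```

```text
t 13.85 p [0.5093 0.3    0.0492] yawy -91.04 z [ 0.004  0.    -1.   ] f [-0.  -3.5  6.4] gap 0.0314 grip 15.0 j6 1.92
MOVE t [ 0.1343  0.4263 -0.182 ] r [-0.0002 -0.0012 -0.0002] | rows 9.3
```

Emit:
apply_moves(
  moves=[
    {"tx":0,"ty":0,"tz":-0.04,"rx":0,"ry":0,"rz":0},
    {"tx":0,"ty":0,"tz":-0.09,"rx":0,"ry":0,"rz":0},
    {"tx":0,"ty":0,"tz":-0.14,"rx":0,"ry":0,"rz":0},
    {"tx":0,"ty":0.02,"tz":-0.175,"rx":0,"ry":0,"rz":0},
    {"tx":0.014,"ty":0.06,"tz":-0.182,"rx":0,"ry":0,"rz":0},
  ],
)

```text
time_s: 14.27
position: [0.5194, 0.2551, 0.1995]
tool_rot: [1.0, -0.007, 0.005, -0.002]
ft_force: [1.9, -0.3, -2.1]
finger_gap: 0.0317
grip_force: 14.9
```

Emit:
apply_moves(
  moves=[
    {"tx":0.015,"ty":0.045,"tz":0,"rx":0,"ry":0,"rz":0},
    {"tx":0.03,"ty":0.09,"tz":0,"rx":0,"ry":0,"rz":0},
    {"tx":0.045,"ty":0.14,"tz":0,"rx":0,"ry":0,"rz":0},
    {"tx":0.06,"ty":0.19,"tz":0,"rx":0,"ry":0,"rz":0},
    {"tx":0.075,"ty":0.235,"tz":0,"rx":0,"ry":0,"rz":0},
  ],
)

```text
time_s: 14.68
position: [0.5744, 0.0608, 0.193]
tool_rot: [1.0, -0.009, 0.0, 0.0]
ft_force: [1.4, 0.1, -2.4]
finger_gap: 0.0313
grip_force: 15.0
```

Emit:
apply_moves(
  moves=[
    {"tx":0.015,"ty":0.045,"tz":0,"rx":0,"ry":0,"rz":0},
    {"tx":0.03,"ty":0.09,"tz":0,"rx":0,"ry":0,"rz":0},
    {"tx":0.042,"ty":0.13,"tz":0,"rx":0,"ry":0,"rz":0},
    {"tx":0.042,"ty":0.13,"tz":0,"rx":0,"ry":0,"rz":0},
    {"tx":0.042,"ty":0.13,"tz":0,"rx":0,"ry":0,"rz":0},
  ],
)

```text
time_s: 15.1
position: [0.6062, -0.0436, 0.1926]
tool_rot: [1.0, -0.011, 0.0, -0.0]
ft_force: [-0.8, 0.3, -1.8]
finger_gap: 0.0317
grip_force: 15.0
```

```bash
python3 -c "
from h import *
st(); go(.610,-.043,.0572,89)"
```

```text
t 15.1 p [ 0.6062 -0.0436  0.1926] yawy -91.23 z [ 0.  0. -1.] f [-0.8  0.3 -1.8] gap 0.0317 grip 15.0 j6 1.33
MOVE t [ 0.0047 -0.0008  0.1692] r [-0.0001 -0.     -0.0013] | rows 3.2
```

Emit:
apply_moves(
  moves=[
    {"tx":0.005,"ty":-0.001,"tz":0.04,"rx":0,"ry":0,"rz":0},
    {"tx":0.005,"ty":-0.001,"tz":0.08,"rx":0,"ry":0,"rz":0},
    {"tx":0.005,"ty":-0.001,"tz":0.115,"rx":0,"ry":0,"rz":0},
    {"tx":0.005,"ty":-0.001,"tz":0.14,"rx":0,"ry":0,"rz":0},
    {"tx":0.005,"ty":-0.001,"tz":0.153,"rx":0,"ry":0,"rz":0},
  ],
)

```text
time_s: 15.52
position: [0.6076, -0.0388, 0.0669]
tool_rot: [1.0, -0.008, -0.003, -0.001]
ft_force: [-0.5, 0.6, -1.9]
finger_gap: 0.0316
grip_force: 15.0
```

Emit:
apply_moves(
  moves=[
    {"tx":0,"ty":0,"tz":0.004,"rx":0,"ry":0,"rz":0},
    {"tx":0,"ty":0,"tz":0.009,"rx":0,"ry":0,"rz":0},
    {"tx":0,"ty":0,"tz":0.013,"rx":0,"ry":0,"rz":0},
    {"tx":0,"ty":0,"tz":0.016,"rx":0,"ry":0,"rz":0},
    {"tx":0,"ty":0,"tz":0.016,"rx":0,"ry":0,"rz":0},
  ],
)

```text
time_s: 15.93
position: [0.6106, -0.0412, 0.0581]
tool_rot: [1.0, -0.009, 0.001, 0.0]
ft_force: [-0.4, 0.3, -1.9]
finger_gap: 0.0315
grip_force: 15.0
```

```bash
python3 -c "
from h import *
st()"
```

```text
t 15.93 p [ 0.6106 -0.0412  0.0581] yawy -91.04 z [ 0.001 -0.    -1.   ] f [-0.4  0.3 -1.9] gap 0.0315 grip 15.0 j6 1.33
```

Emit:
apply_moves(
  moves=[
    {"tx":0,"ty":0,"tz":0.002,"rx":0,"ry":0,"rz":0},
    {"tx":0,"ty":0,"tz":0.002,"rx":0,"ry":0,"rz":0},
  ],
)

```text
time_s: 16.1
position: [0.611, -0.0416, 0.0571]
tool_rot: [1.0, -0.009, 0.001, 0.0]
ft_force: [-1.0, -0.5, 2.7]
finger_gap: 0.032
grip_force: 15.0
```

Emit:
apply_moves(
  moves=[
    {"tx":0,"ty":0,"tz":0,"rx":0,"ry":0,"rz":0},
    {"tx":0,"ty":0,"tz":0,"rx":0,"ry":0,"rz":0},
    {"tx":0,"ty":0,"tz":0,"rx":0,"ry":0,"rz":0},
  ],
  gripper=44,
)

```text
time_s: 16.35
position: [0.6103, -0.0412, 0.056]
tool_rot: [1.0, -0.009, 0.0, -0.0]
ft_force: [-0.3, 0.2, -0.8]
finger_gap: 0.0437
grip_force: 0.0
```

Emit:
apply_moves(
  moves=[
    {"tx":0,"ty":0,"tz":-0.03,"rx":0,"ry":0,"rz":0},
    {"tx":0,"ty":0,"tz":-0.08,"rx":0,"ry":0,"rz":0},
    {"tx":0,"ty":0,"tz":-0.13,"rx":0,"ry":0,"rz":0},
    {"tx":-0.015,"ty":-0.03,"tz":-0.16,"rx":0,"ry":0,"rz":0},
    {"tx":-0.04,"ty":-0.07,"tz":-0.17,"rx":0,"ry":0,"rz":0},
  ],
)

```text
time_s: 16.77
position: [0.583, 0.0134, 0.1975]
tool_rot: [1.0, -0.011, 0.005, 0.001]
ft_force: [0.8, 0.4, 0.9]
finger_gap: 0.0438
grip_force: 0.0
```

Emit:
apply_moves(
  moves=[
    {"tx":-0.026,"ty":-0.044,"tz":0,"rx":0,"ry":0,"rz":0},
    {"tx":-0.052,"ty":-0.088,"tz":0,"rx":0,"ry":0,"rz":0},
    {"tx":-0.078,"ty":-0.132,"tz":0,"rx":0,"ry":0,"rz":0},
    {"tx":-0.104,"ty":-0.176,"tz":0,"rx":0,"ry":0,"rz":0},
    {"tx":-0.13,"ty":-0.22,"tz":0,"rx":0,"ry":0,"rz":0},
  ],
  gripper=56,
)

```text
time_s: 17.18
position: [0.4771, 0.1947, 0.192]
tool_rot: [1.0, -0.009, 0.0, -0.0]
ft_force: [0.7, -0.1, -0.7]
finger_gap: 0.0558
grip_force: 0.0
```

```bash
python3 jars.py wrist top; python3 -c "
from h import *
go(.411,.294,.15,90)"
```

```text
t 17.18 p [0.4771 0.1947 0.192 ] yawy -91.07 z [ 0.001  0.    -1.   ] f [ 0.7 -0.1 -0.7] gap 0.0558 grip 0.0 j6 1.75
wrist [(0.82, [0.609, 0.034, 0.008]), (0.74, [0.411, 0.293, -0.0]), (0.65, [0.189, 0.288, -0.002]), (0.6, [0.605, -0.047, 0.007]), (0.56, [0.407, 0.389, -0.003])]
top [(0.94, [0.613, 0.038, 0.005]), (0.78, [0.608, -0.042, 0.011]), (0.57, [0.411, 0.294, 0.0]), (0.41, [0.413, 0.394, -0.0])]
MOVE t [-0.0857 -0.1235  0.0524] r [ 0.0001 -0.0002 -0.0049] | rows 3.1
```

Emit:
apply_moves(
  moves=[
    {"tx":-0.028,"ty":-0.041,"tz":0.017,"rx":0,"ry":0,"rz":0},
    {"tx":-0.056,"ty":-0.082,"tz":0.035,"rx":0,"ry":0,"rz":0},
    {"tx":-0.083,"ty":-0.122,"tz":0.052,"rx":0,"ry":0,"rz":0},
    {"tx":-0.083,"ty":-0.122,"tz":0.052,"rx":0,"ry":0,"rz":0},
    {"tx":-0.083,"ty":-0.122,"tz":0.052,"rx":0,"ry":0,"rz":0},
  ],
)

```text
time_s: 17.8
position: [0.4132, 0.292, 0.1492]
tool_rot: [1.0, -0.008, -0.001, 0.001]
ft_force: [0.2, -0.1, 0.2]
finger_gap: 0.0557
grip_force: 0.0
```

```bash
python3 -c "
from h import *
st();go(.411,.294,.046,89)"
```

```text
t 17.8 p [0.4132 0.292  0.1492] yawy -90.93 z [-0.002 -0.001 -1.   ] f [ 0.2 -0.1  0.2] gap 0.0557 grip 0.0 j6 1.97
MOVE t [-0.0026 -0.0026  0.1291] r [0.0004 0.0005 0.0004] | rows 2.5
```

Emit:
apply_moves(
  moves=[
    {"tx":-0.002,"ty":-0.002,"tz":0.03,"rx":0,"ry":0,"rz":0},
    {"tx":-0.002,"ty":-0.002,"tz":0.07,"rx":0,"ry":0,"rz":0},
    {"tx":-0.002,"ty":-0.002,"tz":0.105,"rx":0,"ry":0,"rz":0},
    {"tx":-0.002,"ty":-0.002,"tz":0.129,"rx":0,"ry":0,"rz":0},
    {"tx":-0.002,"ty":-0.002,"tz":0.129,"rx":0,"ry":0,"rz":0},
  ],
)

```text
time_s: 18.22
position: [0.4114, 0.2907, 0.0436]
tool_rot: [1.0, -0.011, -0.003, 0.001]
ft_force: [-0.6, -0.6, -0.8]
finger_gap: 0.0563
grip_force: 0.0
```

Emit:
apply_moves(
  moves=[
    {"tx":0,"ty":0,"tz":0,"rx":0,"ry":0,"rz":0},
    {"tx":0,"ty":0,"tz":0,"rx":0,"ry":0,"rz":0},
    {"tx":0,"ty":0,"tz":0,"rx":0,"ry":0,"rz":0},
    {"tx":0,"ty":0,"tz":0,"rx":0,"ry":0,"rz":0},
    {"tx":0,"ty":0,"tz":0,"rx":0,"ry":0,"rz":0},
  ],
  gripper=0,
)

```text
time_s: 18.63
position: [0.4137, 0.2943, 0.0487]
tool_rot: [1.0, -0.009, 0.002, -0.001]
ft_force: [0.8, 1.7, 3.9]
finger_gap: 0.0315
grip_force: 15.0
```

```bash
python3 -c "
from h import *
st(); go(.5475,.038,.195,89)"
```

```text
t 18.63 p [0.4137 0.2943 0.0487] yawy -91.05 z [ 0.003  0.001 -1.   ] f [0.8 1.7 3.9] gap 0.0315 grip 15.0 j6 1.97
MOVE t [ 0.1736  0.3169 -0.1828] r [-0.0005 -0.0011 -0.0003] | rows 7.8
```

Emit:
apply_moves(
  moves=[
    {"tx":0,"ty":0,"tz":-0.04,"rx":0,"ry":0,"rz":0},
    {"tx":0,"ty":0,"tz":-0.09,"rx":0,"ry":0,"rz":0},
    {"tx":0,"ty":0,"tz":-0.14,"rx":0,"ry":0,"rz":0},
    {"tx":0.01,"ty":0.02,"tz":-0.175,"rx":0,"ry":0,"rz":0},
    {"tx":0.03,"ty":0.055,"tz":-0.182,"rx":0,"ry":0,"rz":0},
  ],
)

```text
time_s: 19.05
position: [0.4372, 0.2517, 0.1989]
tool_rot: [1.0, -0.007, 0.005, -0.002]
ft_force: [1.4, 1.0, -2.3]
finger_gap: 0.0315
grip_force: 15.0
```

Emit:
apply_moves(
  moves=[
    {"tx":0.024,"ty":0.044,"tz":0,"rx":0,"ry":0,"rz":0},
    {"tx":0.048,"ty":0.088,"tz":0,"rx":0,"ry":0,"rz":0},
    {"tx":0.072,"ty":0.132,"tz":0,"rx":0,"ry":0,"rz":0},
    {"tx":0.096,"ty":0.176,"tz":0,"rx":0,"ry":0,"rz":0},
    {"tx":0.12,"ty":0.22,"tz":0,"rx":0,"ry":0,"rz":0},
  ],
)

```text
time_s: 19.47
position: [0.5284, 0.0699, 0.193]
tool_rot: [1.0, -0.009, 0.0, 0.0]
ft_force: [1.2, 0.4, -1.5]
finger_gap: 0.0314
grip_force: 15.0
```

Emit:
apply_moves(
  moves=[
    {"tx":0.024,"ty":0.042,"tz":0,"rx":0,"ry":0,"rz":0},
    {"tx":0.024,"ty":0.042,"tz":0,"rx":0,"ry":0,"rz":0},
    {"tx":0.024,"ty":0.042,"tz":0,"rx":0,"ry":0,"rz":0},
    {"tx":0.024,"ty":0.042,"tz":0,"rx":0,"ry":0,"rz":0},
  ],
)

```text
time_s: 19.8
position: [0.5462, 0.0378, 0.1923]
tool_rot: [1.0, -0.009, -0.001, -0.0]
ft_force: [-0.7, 0.2, -2.2]
finger_gap: 0.0318
grip_force: 15.0
```

```bash
python3 -c "
from h import *
st(); go(.547,.038,.0567,89)"
```

```text
t 19.8 p [0.5462 0.0378 0.1923] yawy -91.08 z [-0.001  0.    -1.   ] f [-0.7  0.2 -2.2] gap 0.0318 grip 15.0 j6 1.44
MOVE t [ 0.0012 -0.0002  0.1696] r [-0.0001  0.0003 -0.0004] | rows 3.3
```

Emit:
apply_moves(
  moves=[
    {"tx":0.001,"ty":0,"tz":0.04,"rx":0,"ry":0,"rz":0},
    {"tx":0.001,"ty":0,"tz":0.08,"rx":0,"ry":0,"rz":0},
    {"tx":0.001,"ty":0,"tz":0.115,"rx":0,"ry":0,"rz":0},
    {"tx":0.001,"ty":0,"tz":0.14,"rx":0,"ry":0,"rz":0},
    {"tx":0.001,"ty":0,"tz":0.153,"rx":0,"ry":0,"rz":0},
  ],
)

```text
time_s: 20.22
position: [0.5446, 0.0396, 0.0673]
tool_rot: [1.0, -0.008, -0.003, -0.0]
ft_force: [-0.2, 0.3, -2.4]
finger_gap: 0.0313
grip_force: 15.0
```

Emit:
apply_moves(
  moves=[
    {"tx":0,"ty":0,"tz":0.004,"rx":0,"ry":0,"rz":0},
    {"tx":0,"ty":0,"tz":0.009,"rx":0,"ry":0,"rz":0},
    {"tx":0,"ty":0,"tz":0.013,"rx":0,"ry":0,"rz":0},
    {"tx":0,"ty":0,"tz":0.017,"rx":0,"ry":0,"rz":0},
    {"tx":0,"ty":0,"tz":0.018,"rx":0,"ry":0,"rz":0},
  ],
)

```text
time_s: 20.63
position: [0.5484, 0.0376, 0.0567]
tool_rot: [1.0, -0.009, 0.001, 0.0]
ft_force: [0.7, 2.0, 3.9]
finger_gap: 0.0317
grip_force: 15.0
```

```bash
python3 -c "
from h import *
st()"
```

```text
t 20.63 p [0.5484 0.0376 0.0567] yawy -91.04 z [ 0.002 -0.    -1.   ] f [0.7 2.  3.9] gap 0.0317 grip 15.0 j6 1.44
```

Emit:
apply_moves(
  moves=[
    {"tx":0,"ty":0,"tz":0,"rx":0,"ry":0,"rz":0},
    {"tx":0,"ty":0,"tz":0,"rx":0,"ry":0,"rz":0},
    {"tx":0,"ty":0,"tz":0,"rx":0,"ry":0,"rz":0},
  ],
  gripper=44,
)

```text
time_s: 20.88
position: [0.548, 0.0374, 0.0564]
tool_rot: [1.0, -0.009, 0.001, 0.0]
ft_force: [-0.1, -0.3, -0.4]
finger_gap: 0.0437
grip_force: 0.0
```

Emit:
apply_moves(
  moves=[
    {"tx":0,"ty":0,"tz":-0.03,"rx":0,"ry":0,"rz":0},
    {"tx":0,"ty":0,"tz":-0.08,"rx":0,"ry":0,"rz":0},
    {"tx":0,"ty":0,"tz":-0.13,"rx":0,"ry":0,"rz":0},
    {"tx":-0.01,"ty":-0.03,"tz":-0.16,"rx":0,"ry":0,"rz":0},
    {"tx":-0.025,"ty":-0.07,"tz":-0.17,"rx":0,"ry":0,"rz":0},
  ],
)

```text
time_s: 21.3
position: [0.5322, 0.0925, 0.1976]
tool_rot: [1.0, -0.011, 0.005, 0.0]
ft_force: [0.3, 0.3, 0.3]
finger_gap: 0.0442
grip_force: 0.0
```

Emit:
apply_moves(
  moves=[
    {"tx":-0.018,"ty":-0.048,"tz":0,"rx":0,"ry":0,"rz":0},
    {"tx":-0.036,"ty":-0.096,"tz":0,"rx":0,"ry":0,"rz":0},
    {"tx":-0.054,"ty":-0.144,"tz":0,"rx":0,"ry":0,"rz":0},
    {"tx":-0.072,"ty":-0.192,"tz":0,"rx":0,"ry":0,"rz":0},
    {"tx":-0.09,"ty":-0.24,"tz":0,"rx":0,"ry":0,"rz":0},
  ],
  gripper=56,
)

```text
time_s: 21.72
position: [0.4593, 0.2888, 0.1924]
tool_rot: [1.0, -0.009, 0.001, -0.0]
ft_force: [0.6, -0.1, -0.5]
finger_gap: 0.0559
grip_force: 0.0
```

```bash
python3 jars.py wrist top; python3 -c "
from h import *
go(.412,.393,.15,90)"
```

```text
t 21.72 p [0.4593 0.2888 0.1924] yawy -91.07 z [ 0.001  0.    -1.   ] f [ 0.6 -0.1 -0.5] gap 0.0559 grip 0.0 j6 1.93
wrist [(0.95, [0.546, 0.035, 0.009]), (0.87, [0.606, -0.046, 0.006]), (0.67, [0.191, 0.291, -0.001]), (0.61, [0.608, 0.033, 0.006])]
top [(0.95, [0.193, 0.291, -0.002]), (0.87, [0.609, 0.04, 0.008]), (0.61, [0.544, 0.038, 0.011]), (0.61, [0.609, -0.043, 0.009]), (0.26, [0.688, 0.404, -0.003])]
MOVE t [-0.0615 -0.1303  0.0524] r [ 0.0001 -0.0001 -0.0049] | rows 2.9
```

```bash
python3 jars.py scene wrist top; python3 -c "
from h import *
s=snap('wrist','w1.png')"
```

```text
t 21.92 p [0.4596 0.288  0.192 ] yawy -90.88 z [ 0. -0. -1.] f [-0.2  0.1 -0.7] gap 0.0558 grip 0.0 j6 1.93
scene [(0.86, [0.192, 0.288, 0.002]), (0.65, [0.412, 0.393, 0.001]), (0.64, [0.61, -0.043, 0.005]), (0.57, [0.547, 0.038, 0.012])]
wrist [(0.86, [0.547, 0.032, 0.01]), (0.83, [0.192, 0.289, -0.002]), (0.81, [0.409, 0.39, -0.001]), (0.79, [0.608, 0.031, 0.011]), (0.74, [0.608, -0.046, 0.006])]
top [(0.94, [0.547, 0.038, 0.012]), (0.83, [0.611, 0.035, 0.005]), (0.68, [0.608, -0.041, 0.01]), (0.65, [0.689, 0.401, -0.0]), (0.54, [0.195, 0.291, 0.001]), (0.44, [0.413, 0.394, -0.0])]
```

View pics/w1.png

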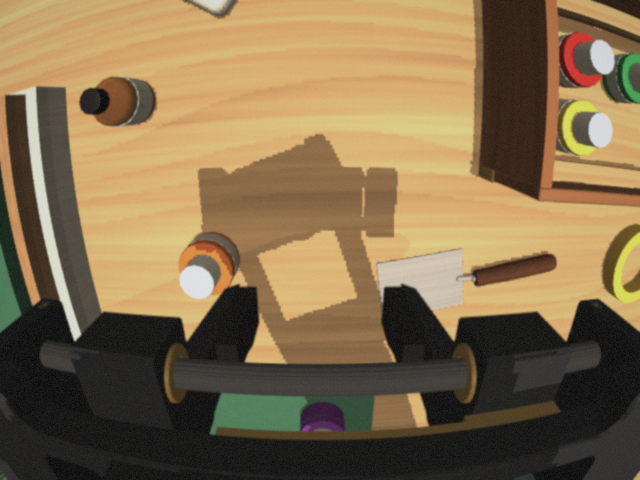

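The wrist view shows the orange jar upright at (205,270). Red, green and yellow stand in the box at (580,60), (625,75) and (580,128), and purple sits on the mat at (322,418).

Emit:
apply_moves(
  moves=[
    {"tx":-0.02,"ty":-0.045,"tz":0.017,"rx":0,"ry":0,"rz":0},
    {"tx":-0.04,"ty":-0.09,"tz":0.035,"rx":0,"ry":0,"rz":0},
    {"tx":-0.06,"ty":-0.13,"tz":0.052,"rx":0,"ry":0,"rz":0},
    {"tx":-0.06,"ty":-0.13,"tz":0.052,"rx":0,"ry":0,"rz":0},
    {"tx":-0.06,"ty":-0.13,"tz":0.052,"rx":0,"ry":0,"rz":0},
  ],
)

```text
time_s: 22.68
position: [0.4128, 0.3925, 0.149]
tool_rot: [1.0, -0.008, -0.001, 0.001]
ft_force: [-0.1, -0.2, 0.8]
finger_gap: 0.0566
grip_force: 0.0
```

Emit:
apply_moves(
  moves=[
    {"tx":0,"ty":0,"tz":0.03,"rx":0,"ry":0,"rz":0},
    {"tx":0,"ty":0,"tz":0.07,"rx":0,"ry":0,"rz":0},
    {"tx":0,"ty":0,"tz":0.105,"rx":0,"ry":0,"rz":0},
    {"tx":0,"ty":0,"tz":0.129,"rx":0,"ry":0,"rz":0},
    {"tx":0,"ty":0,"tz":0.129,"rx":0,"ry":0,"rz":0},
  ],
)

```text
time_s: 23.1
position: [0.4126, 0.3889, 0.0433]
tool_rot: [1.0, -0.01, -0.003, 0.002]
ft_force: [-1.8, -0.5, -0.1]
finger_gap: 0.0557
grip_force: 0.0
```

Emit:
apply_moves(
  moves=[
    {"tx":0,"ty":0,"tz":0,"rx":0,"ry":0,"rz":0},
    {"tx":0,"ty":0,"tz":0,"rx":0,"ry":0,"rz":0},
    {"tx":0,"ty":0,"tz":0,"rx":0,"ry":0,"rz":0},
    {"tx":0,"ty":0,"tz":0,"rx":0,"ry":0,"rz":0},
    {"tx":0,"ty":0,"tz":0,"rx":0,"ry":0,"rz":0},
  ],
  gripper=0,
)

```text
time_s: 23.52
position: [0.4155, 0.3927, 0.0489]
tool_rot: [1.0, -0.009, 0.002, -0.001]
ft_force: [0.6, -1.2, 5.5]
finger_gap: 0.0314
grip_force: 15.0
```

```bash
python3 -c "
from h import *
st(); go(.546,-.042,.195,89)"
```

```text
t 23.52 p [0.4155 0.3927 0.0489] yawy -91.04 z [ 0.003  0.002 -1.   ] f [ 0.6 -1.2  5.5] gap 0.0314 grip 15.0 j6 2.14
MOVE t [ 0.1736  0.54   -0.1829] r [-0.0005 -0.001  -0.0002] | rows 11.4
```

Emit:
apply_moves(
  moves=[
    {"tx":0,"ty":0,"tz":-0.04,"rx":0,"ry":0,"rz":0},
    {"tx":0,"ty":0,"tz":-0.09,"rx":0,"ry":0,"rz":0},
    {"tx":0,"ty":0,"tz":-0.14,"rx":0,"ry":0,"rz":0},
    {"tx":0.008,"ty":0.02,"tz":-0.175,"rx":0,"ry":0,"rz":0},
    {"tx":0.024,"ty":0.06,"tz":-0.182,"rx":0,"ry":0,"rz":0},
  ],
)

```text
time_s: 23.93
position: [0.4342, 0.3472, 0.1995]
tool_rot: [1.0, -0.007, 0.005, -0.003]
ft_force: [1.1, 0.5, -1.9]
finger_gap: 0.0314
grip_force: 15.0
```

Emit:
apply_moves(
  moves=[
    {"tx":0.015,"ty":0.048,"tz":0,"rx":0,"ry":0,"rz":0},
    {"tx":0.03,"ty":0.096,"tz":0,"rx":0,"ry":0,"rz":0},
    {"tx":0.045,"ty":0.144,"tz":0,"rx":0,"ry":0,"rz":0},
    {"tx":0.06,"ty":0.192,"tz":0,"rx":0,"ry":0,"rz":0},
    {"tx":0.075,"ty":0.24,"tz":0,"rx":0,"ry":0,"rz":0},
  ],
)

```text
time_s: 24.35
position: [0.4887, 0.149, 0.193]
tool_rot: [1.0, -0.009, 0.0, -0.0]
ft_force: [0.2, -1.0, -1.8]
finger_gap: 0.0316
grip_force: 15.0
```

Emit:
apply_moves(
  moves=[
    {"tx":0.015,"ty":0.048,"tz":0,"rx":0,"ry":0,"rz":0},
    {"tx":0.03,"ty":0.096,"tz":0,"rx":0,"ry":0,"rz":0},
    {"tx":0.045,"ty":0.144,"tz":0,"rx":0,"ry":0,"rz":0},
    {"tx":0.06,"ty":0.192,"tz":0,"rx":0,"ry":0,"rz":0},
    {"tx":0.074,"ty":0.24,"tz":0,"rx":0,"ry":0,"rz":0},
  ],
)

```text
time_s: 24.77
position: [0.5446, -0.0442, 0.193]
tool_rot: [1.0, -0.009, 0.0, 0.0]
ft_force: [0.5, -0.2, -1.7]
finger_gap: 0.031
grip_force: 15.0
```

```bash
python3 -c "
from h import *
st(); go(.547,-.042,.0569,89)"
```

```text
t 24.77 p [ 0.5446 -0.0442  0.193 ] yawy -91.04 z [ 0.001 -0.    -1.   ] f [ 0.5 -0.2 -1.7] gap 0.031 grip 15.0 j6 1.29
MOVE t [ 0.0029 -0.0029  0.1701] r [ 0.     -0.0002 -0.0002] | rows 3.3
```

Emit:
apply_moves(
  moves=[
    {"tx":0.002,"ty":0.003,"tz":0.04,"rx":0,"ry":0,"rz":0},
    {"tx":0.002,"ty":0.003,"tz":0.08,"rx":0,"ry":0,"rz":0},
    {"tx":0.002,"ty":0.003,"tz":0.115,"rx":0,"ry":0,"rz":0},
    {"tx":0.002,"ty":0.003,"tz":0.14,"rx":0,"ry":0,"rz":0},
    {"tx":0.002,"ty":0.003,"tz":0.153,"rx":0,"ry":0,"rz":0},
  ],
)

```text
time_s: 25.18
position: [0.5439, -0.0443, 0.0673]
tool_rot: [1.0, -0.009, -0.002, -0.001]
ft_force: [-0.3, 0.1, -1.5]
finger_gap: 0.0315
grip_force: 15.0
```

Emit:
apply_moves(
  moves=[
    {"tx":0,"ty":0,"tz":0.004,"rx":0,"ry":0,"rz":0},
    {"tx":0,"ty":0,"tz":0.009,"rx":0,"ry":0,"rz":0},
    {"tx":0,"ty":0,"tz":0.013,"rx":0,"ry":0,"rz":0},
    {"tx":0,"ty":0,"tz":0.017,"rx":0,"ry":0,"rz":0},
    {"tx":0,"ty":0,"tz":0.018,"rx":0,"ry":0,"rz":0},
  ],
)

```text
time_s: 25.6
position: [0.547, -0.0451, 0.0569]
tool_rot: [1.0, -0.009, 0.001, 0.0]
ft_force: [-3.4, 0.1, 7.6]
finger_gap: 0.0313
grip_force: 15.0
```

```bash
python3 -c "
from h import *
st()"
```

```text
t 25.6 p [ 0.547  -0.0451  0.0569] yawy -91.03 z [ 0.002 -0.001 -1.   ] f [-3.4  0.1  7.6] gap 0.0313 grip 15.0 j6 1.29
```

Emit:
apply_moves(
  moves=[
    {"tx":0,"ty":0,"tz":0,"rx":0,"ry":0,"rz":0},
    {"tx":0,"ty":0,"tz":0,"rx":0,"ry":0,"rz":0},
    {"tx":0,"ty":0,"tz":0,"rx":0,"ry":0,"rz":0},
  ],
  gripper=44,
)

```text
time_s: 25.85
position: [0.5465, -0.0449, 0.0563]
tool_rot: [1.0, -0.009, 0.001, 0.0]
ft_force: [0.3, -0.0, -0.5]
finger_gap: 0.0434
grip_force: 0.0
```

Emit:
apply_moves(
  moves=[
    {"tx":0,"ty":0,"tz":-0.03,"rx":0,"ry":0,"rz":0},
    {"tx":0,"ty":0,"tz":-0.08,"rx":0,"ry":0,"rz":0},
    {"tx":0,"ty":0,"tz":-0.13,"rx":0,"ry":0,"rz":0},
    {"tx":-0.01,"ty":0.03,"tz":-0.16,"rx":0,"ry":0,"rz":0},
    {"tx":-0.025,"ty":0.07,"tz":-0.17,"rx":0,"ry":0,"rz":0},
  ],
)

```text
time_s: 26.27
position: [0.528, -0.1003, 0.1974]
tool_rot: [1.0, -0.007, 0.004, 0.001]
ft_force: [1.1, -0.8, 0.0]
finger_gap: 0.0445
grip_force: 0.0
```

Emit:
apply_moves(
  moves=[
    {"tx":-0.04,"ty":0.2,"tz":0,"rx":0,"ry":0,"rz":-0.4},
    {"tx":-0.04,"ty":0.2,"tz":0,"rx":0,"ry":0,"rz":-0.4},
    {"tx":-0.04,"ty":0.2,"tz":0,"rx":0,"ry":0,"rz":-0.4},
    {"tx":-0.04,"ty":0.2,"tz":0,"rx":0,"ry":0,"rz":-0.4},
    {"tx":-0.04,"ty":0.2,"tz":0,"rx":0,"ry":0,"rz":-0.4},
  ],
)

```text
time_s: 26.68
position: [0.489, -0.2649, 0.1924]
tool_rot: [0.96, 0.28, -0.0, 0.001]
ft_force: [0.1, -0.1, 1.0]
finger_gap: 0.0439
grip_force: 0.0
```

```bash
python3 - <<'E'
from h import *
st()
for c in ["top","wrist","scene"]:
    s=snap(c,c+"2.png")
    for t in ["box","seat","clip_l","jar1","palette"]:
        print(c,t,[(round(d["confidence"],2),np.round(w(s,d["centre"]),3).tolist()) for d in ctrl.place_of(c,t)[:5]])
go(.481,-.370,.12,-18.8)
E
```

```text
t 26.68 p [ 0.489  -0.2649  0.1924] yawy -57.44 z [ 0.001 -0.003 -1.   ] f [ 0.1 -0.1  1. ] gap 0.0439 grip 0.0 j6 0.29
top box [(0.88, [0.582, 0.001, -0.001]), (0.31, [0.386, -0.112, 0.001])]
top seat [(0.57, [0.579, -0.0, 0.075])]
top clip_l [(0.96, [0.582, 0.112, 0.093]), (0.62, [0.389, -0.113, 0.002]), (0.57, [0.577, -0.117, 0.091]), (0.29, [0.609, 0.038, 0.01])]
top jar1 [(0.95, [0.607, -0.042, 0.011]), (0.92, [0.609, 0.038, 0.009]), (0.82, [0.544, -0.047, 0.008]), (0.72, [0.195, 0.291, -0.001]), (0.64, [0.545, 0.04, 0.009])]
top palette [(0.71, [0.48, -0.371, 0.002]), (0.32, [0.39, -0.113, -0.001])]
wrist box []
wrist seat []
wrist clip_l [(0.69, [0.579, -0.118, 0.089])]
wrist jar1 [(0.82, [0.541, -0.049, 0.004]), (0.59, [0.546, 0.035, 0.009])]
wrist palette [(0.95, [0.478, -0.371, 0.0])]
scene box [(0.75, [0.583, -0.006, 0.001]), (0.62, [0.747, -0.282, 0.0])]
scene seat [(0.84, [0.581, -0.003, 0.077]), (0.47, [0.684, 0.404, 0.001])]
scene clip_l [(0.84, [0.581, 0.111, 0.09]), (0.56, [0.576, -0.112, 0.091]), (0.48, [0.571, 0.458, -0.001])]
scene jar1 [(0.92, [0.199, 0.292, -0.0]), (0.68, [0.542, -0.046, 0.009]), (0.48, [0.606, -0.046, 0.006]), (0.45, [0.546, 0.038, 0.007])]
scene palette [(0.65, [0.477, -0.369, 0.0]), (0.44, [0.745, -0.279, 0.001])]
MOVE t [-0.0835  0.1101  0.0897] r [ 0.     -0.     -0.2154] | rows 5.4
```

View pics/top2.png

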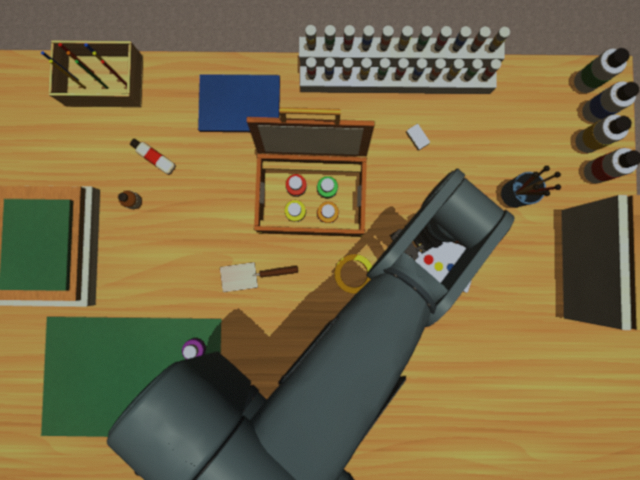

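The top view shows red (295,185), green (328,187), yellow (295,211) and orange (328,211) upright in the box. The lid is open and the palette undisturbed. I refine the box yaw and the palette pose.

```bash
python3 - <<'E'
from h import *
from scipy.optimize import minimize
s=snap("top"); g=cv2.GaussianBlur(cv2.cvtColor(s["frame"],cv2.COLOR_BGR2GRAY),(0,0),.7).astype(np.float32)
t=np.linspace(-.9,.9,60); pts=[]
for o in (-.004,0,.004):
    pts+= [(-.087+o,.122*a,0) for a in t]+[(-.087+.087*a*.9+.08,sg*(.127+o),0) for a in t for sg in (1,-1)]
pts=np.array(pts)
def cost(q,off=0):
    c,sn=np.cos(q[2]),np.sin(q[2]); x=q[0]+c*pts[:,0]-sn*pts[:,1]; y=q[1]+sn*pts[:,0]+c*pts[:,1]
    uv=np.array([pix(s,(a,b,.112)) for a,b in zip(x,y)],np.float32)
    return float(cv2.remap(g,uv[None,:,0],uv[None,:,1],cv2.INTER_LINEAR).mean())
for x0 in ([.5795,-.002,-.018],[.577,.001,0],[.582,-.004,-.03]):
    r=minimize(cost,x0,method="Nelder-Mead",options=dict(initial_simplex=np.array(x0)+np.vstack([np.zeros(3),np.diag([.003,.003,.015])])))
    print(np.round(r.x,4),round(np.degrees(r.x[2]),2),round(r.fun,1))
st(); go(.480,-.370,.12,-18.8)
E
```

```text
[ 0.5719  0.0026 -0.0113] -0.65 88.1
[ 0.5719  0.0026 -0.0146] -0.84 88.0
[ 0.5714 -0.0104 -0.0308] -1.77 86.1
t 27.63 p [ 0.4901 -0.2598  0.1918] yawy -57.57 z [ 0. -0. -1.] f [-0.6 -0.2 -0.1] gap 0.0433 grip 0.0 j6 0.3
MOVE t [-0.0845  0.1094  0.0897] r [ 0.     -0.     -0.2154] | rows 5.4
```

Emit:
apply_moves(
  moves=[
    {"tx":-0.083,"ty":0.11,"tz":0.03,"rx":0,"ry":0,"rz":-0.215},
    {"tx":-0.083,"ty":0.11,"tz":0.06,"rx":0,"ry":0,"rz":-0.215},
    {"tx":-0.083,"ty":0.11,"tz":0.09,"rx":0,"ry":0,"rz":-0.215},
    {"tx":-0.083,"ty":0.11,"tz":0.09,"rx":0,"ry":0,"rz":-0.215},
    {"tx":-0.083,"ty":0.11,"tz":0.09,"rx":0,"ry":0,"rz":-0.215},
  ],
  gripper=44,
)

```text
time_s: 28.05
position: [0.4789, -0.3706, 0.1157]
tool_rot: [0.827, 0.562, -0.001, -0.003]
ft_force: [-0.2, -0.0, -0.2]
finger_gap: 0.0438
grip_force: 0.0
```

Emit:
apply_moves(
  moves=[
    {"tx":0,"ty":0,"tz":0,"rx":0,"ry":0,"rz":0},
    {"tx":0,"ty":0,"tz":0,"rx":0,"ry":0,"rz":0},
  ],
)

```text
time_s: 28.22
position: [0.4812, -0.3699, 0.1197]
tool_rot: [0.829, 0.559, 0.0, -0.0]
ft_force: [0.3, 0.1, 0.2]
finger_gap: 0.044
grip_force: 0.0
```

```bash
python3 - <<'E'
from h import *
s=snap("wrist","w3.png"); st()
print([(round(d["confidence"],2),np.round(w(s,d["centre"]),4).tolist()) for d in ctrl.place_of("wrist","palette")[:2]])
go(.480,-.370,.013,-18.8)
E
```

```text
t 28.27 p [ 0.4816 -0.3698  0.1202] yawy -22.0 z [ 0.001 -0.    -1.   ] f [0.4 0.2 0.5] gap 0.0443 grip 0.0 j6 -0.47
[(0.9, [0.4767, -0.3669, -0.0])]
MOVE t [-0.001  -0.0021  0.1344] r [ 0.0004  0.0002 -0.0175] | rows 2.6
```

View pics/w3.png

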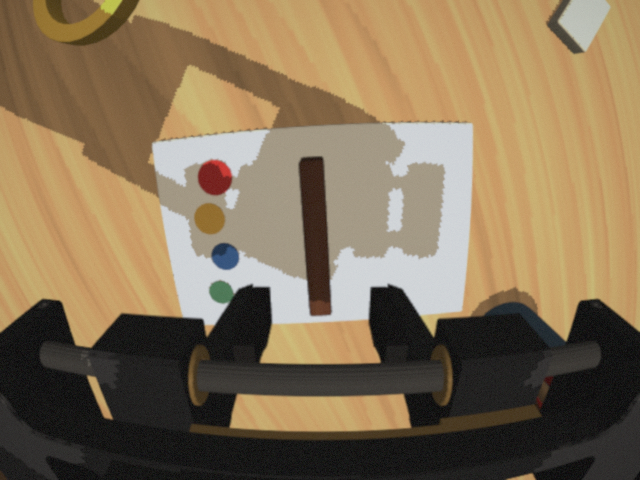

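The wrist view shows the palette bar (315,235) between the fingers and about 3° off square, which matches the turn still to make. I descend and grip it.

Emit:
apply_moves(
  moves=[
    {"tx":-0.001,"ty":-0.002,"tz":0.03,"rx":0,"ry":0,"rz":-0.017},
    {"tx":-0.001,"ty":-0.002,"tz":0.07,"rx":0,"ry":0,"rz":-0.017},
    {"tx":-0.001,"ty":-0.002,"tz":0.1,"rx":0,"ry":0,"rz":-0.017},
    {"tx":-0.001,"ty":-0.002,"tz":0.122,"rx":0,"ry":0,"rz":-0.017},
    {"tx":-0.001,"ty":-0.002,"tz":0.13,"rx":0,"ry":0,"rz":-0.017},
  ],
)

```text
time_s: 28.73
position: [0.4786, -0.3681, 0.0135]
tool_rot: [0.813, 0.582, -0.0, -0.002]
ft_force: [-1.0, 0.3, 0.5]
finger_gap: 0.044
grip_force: 0.0
```

Emit:
apply_moves(
  moves=[
    {"tx":0,"ty":0,"tz":0,"rx":0,"ry":0,"rz":0},
    {"tx":0,"ty":0,"tz":0,"rx":0,"ry":0,"rz":0},
    {"tx":0,"ty":0,"tz":0,"rx":0,"ry":0,"rz":0},
  ],
)

```text
time_s: 28.98
position: [0.4806, -0.3708, 0.0177]
tool_rot: [0.813, 0.583, 0.0, 0.002]
ft_force: [0.2, -0.4, 0.3]
finger_gap: 0.0439
grip_force: 0.0
```

Emit:
apply_moves(
  moves=[
    {"tx":0,"ty":0,"tz":0,"rx":0,"ry":0,"rz":0},
    {"tx":0,"ty":0,"tz":0,"rx":0,"ry":0,"rz":0},
    {"tx":0,"ty":0,"tz":0,"rx":0,"ry":0,"rz":0},
    {"tx":0,"ty":0,"tz":0,"rx":0,"ry":0,"rz":0},
    {"tx":0,"ty":0,"tz":0,"rx":0,"ry":0,"rz":0},
  ],
  gripper=0,
  grip_force=40,
)

```text
time_s: 29.4
position: [0.4794, -0.3699, 0.0161]
tool_rot: [0.813, 0.583, -0.0, -0.0]
ft_force: [-2.6, 1.5, 3.4]
finger_gap: 0.0156
grip_force: 40.0
```

```bash
python3 -c "
from h import *
st(); go(.5795,-.002,.22,89)"
```

```text
t 29.4 p [ 0.4794 -0.3699  0.0161] yawy -18.71 z [-0. -0. -1.] f [-2.6  1.5  3.4] gap 0.0156 grip 40.0 j6 -0.53
MOVE t [ 0.4757 -0.029  -0.2549] r [-0.000e+00  1.000e-04  4.016e-01] | rows 10.4
```

Emit:
apply_moves(
  moves=[
    {"tx":0,"ty":0,"tz":-0.03,"rx":0,"ry":0,"rz":0},
    {"tx":0,"ty":0,"tz":-0.08,"rx":0,"ry":0,"rz":0},
    {"tx":0,"ty":0,"tz":-0.13,"rx":0,"ry":0,"rz":0},
    {"tx":0.02,"ty":-0.005,"tz":-0.18,"rx":0,"ry":0,"rz":0},
    {"tx":0.05,"ty":-0.015,"tz":-0.22,"rx":0,"ry":0,"rz":0},
  ],
)

```text
time_s: 29.82
position: [0.4809, -0.3302, 0.1935]
tool_rot: [0.813, 0.582, -0.0, 0.001]
ft_force: [1.4, -0.7, -2.7]
finger_gap: 0.0159
grip_force: 40.0
```

Emit:
apply_moves(
  moves=[
    {"tx":0.03,"ty":-0.01,"tz":-0.02,"rx":0,"ry":0,"rz":0.035},
    {"tx":0.06,"ty":-0.02,"tz":-0.035,"rx":0,"ry":0,"rz":0.07},
    {"tx":0.09,"ty":-0.03,"tz":-0.035,"rx":0,"ry":0,"rz":0.105},
    {"tx":0.09,"ty":-0.03,"tz":-0.035,"rx":0,"ry":0,"rz":0.14},
    {"tx":0.09,"ty":-0.03,"tz":-0.035,"rx":0,"ry":0,"rz":0.175},
  ],
)

```text
time_s: 30.23
position: [0.481, -0.2507, 0.2189]
tool_rot: [0.941, 0.339, -0.0, -0.0]
ft_force: [0.1, -0.5, -3.3]
finger_gap: 0.0157
grip_force: 40.0
```

Emit:
apply_moves(
  moves=[
    {"tx":0,"ty":0,"tz":0,"rx":0,"ry":0,"rz":0.035},
    {"tx":0,"ty":0,"tz":0,"rx":0,"ry":0,"rz":0.07},
    {"tx":0,"ty":0,"tz":0,"rx":0,"ry":0,"rz":0.105},
    {"tx":0,"ty":0,"tz":0,"rx":0,"ry":0,"rz":0.14},
    {"tx":0,"ty":0,"tz":0,"rx":0,"ry":0,"rz":0.175},
  ],
)

```text
time_s: 30.65
position: [0.4808, -0.2521, 0.2183]
tool_rot: [0.998, 0.07, -0.001, -0.001]
ft_force: [-0.2, -0.3, -3.5]
finger_gap: 0.0154
grip_force: 40.0
```

```bash
python3 -c "
from h import *
st(); go(.5795,-.002,.2,89)"
```

```text
t 30.65 p [ 0.4808 -0.2521  0.2183] yawy -82.02 z [-0.001  0.001 -1.   ] f [-0.2 -0.3 -3.5] gap 0.0154 grip 40.0 j6 0.73
MOVE t [ 0.1656 -0.2925  0.0231] r [-0.0004  0.0004  0.0499] | rows 6.5
```

Emit:
apply_moves(
  moves=[
    {"tx":0.025,"ty":-0.044,"tz":0,"rx":0,"ry":0,"rz":0.035},
    {"tx":0.05,"ty":-0.088,"tz":0,"rx":0,"ry":0,"rz":0.05},
    {"tx":0.075,"ty":-0.132,"tz":0,"rx":0,"ry":0,"rz":0.05},
    {"tx":0.1,"ty":-0.176,"tz":0,"rx":0,"ry":0,"rz":0.05},
    {"tx":0.125,"ty":-0.22,"tz":0,"rx":0,"ry":0,"rz":0.05},
  ],
)

```text
time_s: 31.07
position: [0.5546, -0.0621, 0.2184]
tool_rot: [1.0, -0.007, -0.001, -0.0]
ft_force: [1.4, -0.1, -4.2]
finger_gap: 0.0155
grip_force: 40.0
```

```bash
python3 -c "
from h import *
st(); go(.5795,-.002,.19,89)"
```

```text
t 31.07 p [ 0.5546 -0.0621  0.2184] yawy -90.75 z [-0.001  0.001 -1.   ] f [ 1.4 -0.1 -4.2] gap 0.0155 grip 40.0 j6 1.26
MOVE t [ 0.0302 -0.0756  0.0356] r [-0.0002  0.0004  0.0014] | rows 1.7
```

Emit:
apply_moves(
  moves=[
    {"tx":0.016,"ty":-0.04,"tz":0.015,"rx":0,"ry":0,"rz":0.001},
    {"tx":0.03,"ty":-0.076,"tz":0.03,"rx":0,"ry":0,"rz":0.001},
    {"tx":0.03,"ty":-0.076,"tz":0.036,"rx":0,"ry":0,"rz":0.001},
    {"tx":0.03,"ty":-0.076,"tz":0.036,"rx":0,"ry":0,"rz":0.001},
    {"tx":0.03,"ty":-0.076,"tz":0.036,"rx":0,"ry":0,"rz":0.001},
  ],
)

```text
time_s: 31.48
position: [0.5788, -0.0036, 0.1894]
tool_rot: [1.0, -0.007, -0.001, 0.0]
ft_force: [0.9, 0.1, -4.3]
finger_gap: 0.0156
grip_force: 40.0
```

```bash
python3 - <<'E'
from h import *
st()
for c in ["wrist","scene","top"]:
  for i in range(2):
    s=snap(c,"pal_%s.png"%c)
    for t in ["palette","seat","clip_l"]:
        print(c,t,[(round(d["confidence"],2),np.round(w(s,d["centre"]),3).tolist()) for d in ctrl.place_of(c,t)[:2]])
E
```

```text
t 31.48 p [ 0.5788 -0.0036  0.1894] yawy -90.85 z [-0.002  0.    -1.   ] f [ 0.9  0.1 -4.3] gap 0.0156 grip 40.0 j6 1.37
wrist palette [(0.76, [0.576, -0.003, 0.173])]
wrist seat []
wrist clip_l []
wrist palette [(0.86, [0.579, -0.006, 0.172])]
wrist seat []
wrist clip_l []
scene palette [(0.56, [0.579, -0.002, 0.177]), (0.49, [0.668, -0.004, 0.111])]
scene seat [(0.69, [0.581, -0.004, 0.074])]
scene clip_l [(0.72, [0.576, -0.114, 0.092]), (0.61, [0.572, 0.46, 0.001])]
scene palette [(0.94, [0.579, -0.002, 0.175])]
scene seat [(0.68, [0.58, -0.003, 0.073])]
scene clip_l [(0.7, [0.576, -0.113, 0.091])]
top palette [(0.7, [0.584, -0.005, 0.179])]
top seat []
top clip_l [(0.87, [0.578, -0.115, 0.091])]
top palette [(0.81, [0.581, -0.006, 0.178])]
top seat []
top clip_l [(0.89, [0.576, -0.116, 0.092])]
```

View pics/pal_wrist.png

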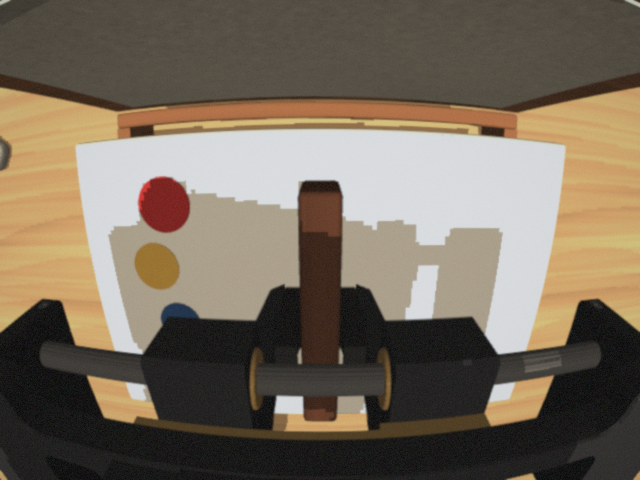

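The palette is square over the box; in the wrist view its edges are at 77–565 against rim posts at 118–517. I nudge it about 1.5 mm to +y, then lower it.

Emit:
apply_moves(
  moves=[
    {"tx":0.001,"ty":-0.002,"tz":0.025,"rx":0,"ry":0,"rz":0.001},
    {"tx":0.001,"ty":-0.002,"tz":0.05,"rx":0,"ry":0,"rz":0.001},
    {"tx":0.001,"ty":-0.002,"tz":0.07,"rx":0,"ry":0,"rz":0.001},
    {"tx":0.001,"ty":-0.002,"tz":0.08,"rx":0,"ry":0,"rz":0.001},
    {"tx":0.001,"ty":-0.002,"tz":0.08,"rx":0,"ry":0,"rz":0.001},
  ],
)

```text
time_s: 33.1
position: [0.5789, -0.0017, 0.1242]
tool_rot: [1.0, -0.009, -0.002, -0.0]
ft_force: [-0.4, -0.7, -3.9]
finger_gap: 0.0157
grip_force: 40.0
```

Emit:
apply_moves(
  moves=[
    {"tx":0,"ty":0,"tz":0.004,"rx":0,"ry":0,"rz":0},
    {"tx":0,"ty":0,"tz":0.008,"rx":0,"ry":0,"rz":0},
    {"tx":0,"ty":0,"tz":0.01,"rx":0,"ry":0,"rz":0},
    {"tx":0,"ty":0,"tz":0.01,"rx":0,"ry":0,"rz":0},
  ],
)

```text
time_s: 33.43
position: [0.5808, -0.002, 0.1188]
tool_rot: [1.0, -0.009, 0.0, 0.0]
ft_force: [-0.4, 0.3, -3.9]
finger_gap: 0.0153
grip_force: 40.0
```

```bash
python3 - <<'E'
from h import *
st()
snap("scene","pal_scene2.png"); im=cv2.imread("pics/pal_scene2.png"); cv2.imwrite("pics/c2.png",cv2.resize(im[150:350,260:480],None,fx=2.9,fy=2.9,interpolation=cv2.INTER_CUBIC))
E
```

```text
t 33.43 p [ 0.5808 -0.002   0.1188] yawy -91.07 z [ 0.001 -0.    -1.   ] f [-0.4  0.3 -3.9] gap 0.0153 grip 40.0 j6 1.38
```

View pics/c2.png

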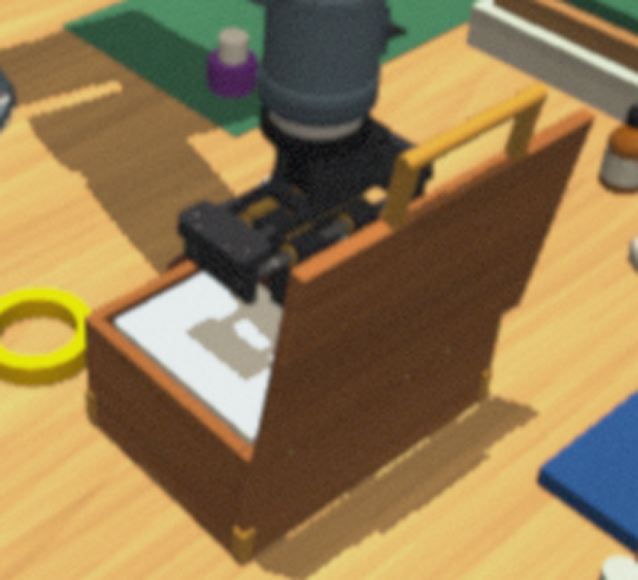

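The palette is inside the rim (120,320)–(250,440) with no contact yet. Next I press it down.

Emit:
apply_moves(
  moves=[
    {"tx":-0.001,"ty":0,"tz":0.004,"rx":0,"ry":0,"rz":0},
    {"tx":-0.001,"ty":0,"tz":0.008,"rx":0,"ry":0,"rz":0},
    {"tx":-0.001,"ty":0,"tz":0.012,"rx":0,"ry":0,"rz":0},
    {"tx":-0.001,"ty":0,"tz":0.016,"rx":0,"ry":0,"rz":0},
  ],
  grip_force=60,
)

```text
time_s: 33.82
position: [0.5816, -0.0023, 0.1084]
tool_rot: [1.0, -0.009, 0.002, 0.0]
ft_force: [-2.9, 0.4, 14.1]
finger_gap: 0.0151
grip_force: 60.0
```

Emit:
apply_moves(
  moves=[
    {"tx":0,"ty":0,"tz":0.004,"rx":0,"ry":0,"rz":0},
    {"tx":0,"ty":0,"tz":0.008,"rx":0,"ry":0,"rz":0},
    {"tx":0,"ty":0,"tz":0.011,"rx":0,"ry":0,"rz":0},
  ],
)

```text
time_s: 34.07
position: [0.5821, -0.0024, 0.0994]
tool_rot: [1.0, -0.009, 0.003, 0.001]
ft_force: [0.5, 0.4, 7.8]
finger_gap: 0.0156
grip_force: 60.0
```

Emit:
apply_moves(
  moves=[
    {"tx":0,"ty":0,"tz":0.003,"rx":0,"ry":0,"rz":0},
    {"tx":0,"ty":0,"tz":0.006,"rx":0,"ry":0,"rz":0},
    {"tx":0,"ty":0,"tz":0.009,"rx":0,"ry":0,"rz":0},
    {"tx":0,"ty":0,"tz":0.011,"rx":0,"ry":0,"rz":0},
  ],
)

```text
time_s: 34.4
position: [0.5808, -0.0018, 0.0901]
tool_rot: [1.0, -0.009, 0.001, -0.0]
ft_force: [-7.9, 3.8, 25.7]
finger_gap: 0.0153
grip_force: 60.0
```

```bash
python3 -c "
from h import *
st()"
```

```text
t 34.4 p [ 0.5808 -0.0018  0.0901] yawy -91.06 z [ 0.002  0.    -1.   ] f [-7.9  3.8 25.7] gap 0.0153 grip 60.0 j6 1.38
```

Emit:
apply_moves(
  moves=[
    {"tx":0,"ty":0,"tz":-0.001,"rx":0,"ry":0,"rz":0},
    {"tx":0,"ty":0,"tz":-0.001,"rx":0,"ry":0,"rz":0},
    {"tx":0,"ty":0,"tz":-0.001,"rx":0,"ry":0,"rz":0},
  ],
  gripper=40,
  grip_force=20,
)

```text
time_s: 34.65
position: [0.5797, -0.0021, 0.0888]
tool_rot: [1.0, -0.009, 0.0, 0.0]
ft_force: [0.5, -0.3, -0.2]
finger_gap: 0.0335
grip_force: 0.0
```

Emit:
apply_moves(
  moves=[
    {"tx":0,"ty":0,"tz":-0.03,"rx":0,"ry":0,"rz":0},
    {"tx":0,"ty":0,"tz":-0.08,"rx":0,"ry":0,"rz":0},
    {"tx":0,"ty":0,"tz":-0.13,"rx":0,"ry":0,"rz":0},
    {"tx":-0.04,"ty":0,"tz":-0.16,"rx":0,"ry":0,"rz":0},
    {"tx":-0.08,"ty":0.02,"tz":-0.17,"rx":0,"ry":0,"rz":0},
  ],
)

```text
time_s: 35.07
position: [0.5176, -0.0161, 0.2295]
tool_rot: [1.0, -0.008, 0.004, 0.001]
ft_force: [0.8, -1.0, 1.1]
finger_gap: 0.0403
grip_force: 0.0
```

Emit:
apply_moves(
  moves=[
    {"tx":-0.03,"ty":0.04,"tz":-0.01,"rx":0,"ry":0,"rz":0},
    {"tx":-0.06,"ty":0.08,"tz":-0.02,"rx":0,"ry":0,"rz":0},
    {"tx":-0.09,"ty":0.12,"tz":-0.03,"rx":0,"ry":0,"rz":0},
    {"tx":-0.11,"ty":0.16,"tz":-0.04,"rx":0,"ry":0,"rz":0},
    {"tx":-0.11,"ty":0.2,"tz":-0.05,"rx":0,"ry":0,"rz":0},
  ],
)

```text
time_s: 35.48
position: [0.4218, -0.1759, 0.2651]
tool_rot: [1.0, -0.01, -0.0, 0.0]
ft_force: [0.8, -0.0, -0.1]
finger_gap: 0.04
grip_force: 0.0
```

```bash
python3 - <<'E'
from h import *
st()
for c in ["top","scene"]:
    s=snap(c,"fin_%s.png"%c)
    for t in ["palette","seat","clip_l","lid_bar","ink","tape","knife","eraser"]:
        print(c,t,[(round(d["confidence"],2),np.round(w(s,d["centre"]),3).tolist()) for d in ctrl.place_of(c,t)[:2]])
a=cv2.imread("pics/fin_top.png")[100:250,235:385]; b=cv2.imread("pics/fin_scene.png")[170:350,270:450]
cv2.imwrite("pics/fin.png",np.hstack([cv2.resize(a,(400,400),interpolation=cv2.INTER_CUBIC),cv2.resize(b,(400,400),interpolation=cv2.INTER_CUBIC)]))
E
```

```text
t 35.48 p [ 0.4218 -0.1759  0.2651] yawy -91.09 z [-0.001 -0.    -1.   ] f [ 0.8 -0.  -0.1] gap 0.04 grip 0.0 j6 0.93
top palette [(0.56, [0.58, -0.005, 0.075])]
top seat [(0.4, [0.578, -0.117, 0.091])]
top clip_l [(0.77, [0.581, 0.113, 0.095]), (0.55, [0.576, -0.115, 0.091])]
top lid_bar [(0.71, [0.711, -0.002, 0.34])]
top ink [(0.68, [0.573, 0.46, 0.0]), (0.17, [0.585, -0.005, 0.075])]
top tape [(0.7, [0.389, -0.112, 0.002])]
top knife [(0.74, [0.387, 0.129, 0.006])]
top eraser [(0.6, [0.746, -0.279, 0.0]), (0.2, [0.39, -0.112, -0.001])]
scene palette [(0.81, [0.579, 0.0, 0.074])]
scene seat []
scene clip_l [(0.74, [0.575, -0.113, 0.091]), (0.69, [0.579, 0.112, 0.093])]
scene lid_bar [(0.81, [0.71, -0.008, 0.342])]
scene ink [(0.76, [0.571, 0.46, 0.001]), (0.7, [0.581, 0.002, 0.072])]
scene tape [(0.95, [0.388, -0.114, 0.001])]
scene knife [(0.59, [0.385, 0.128, -0.001])]
scene eraser [(0.79, [0.747, -0.28, 0.001])]
```

View pics/fin.png

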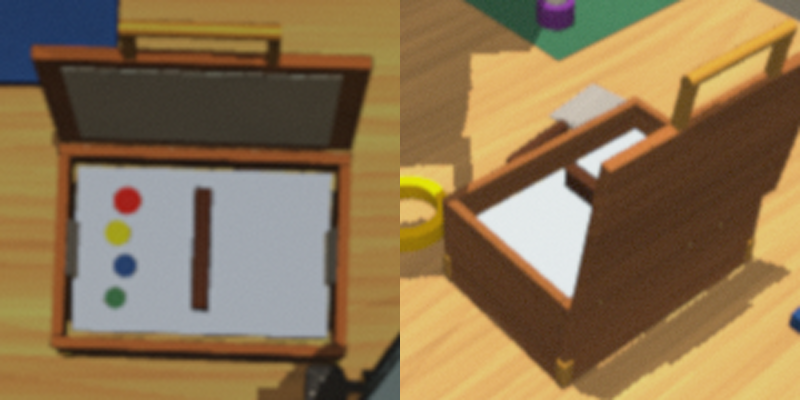

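The palette lies flat at 74–75 mm. Both clips are sprung over its ends, at (72,245) and (330,258) in the crop. The lid is on its stop and the other things are where they were. I hand the job in.

```bash
python3 -c "
from bench import ctrl
print(ctrl.sign_off())"
```

```text
the job is handed in; nothing more can be done
None
```

The job is handed in: lid open on its stop, the red, green, yellow and orange jars (no blue jar was out) upright in the box, and the palette pressed past both clips onto its ledges, with the purple look-alike never handled.

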